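Refit the tile inlay of the oak mate board

ROBOT

A 6-joint arm with a two-finger parallel gripper is mounted at the origin on the work surface. World frame = base frame: x ahead of the robot, y to its left, z up, the work surface at z = 0. Lengths are in m, angles in degrees, forces in N, time in s.
With the tool pointing down it reaches from about 0.4 to 0.825 m from the base axis. Payload 7 kg.
Tool frame: the origin (TCP) lies at the very end of the fingers, on their centre line; the grasp point (between the pads) lies tcp_to_grasp behind it (tcp_to_grasp is the distance from the TCP to the grasp point, in m); x points along the fingers, y is the direction in which the jaws open and shut, and the axes are right-handed (so a half turn about x gives the same grasp; the last joint's range is limited). The gripper opens to 88 mm and grips with 3 to 60 N. Pads are 19 mm wide; open, the fingers measure 130 mm over their backs; the gripper's body (78 mm by 193 mm) begins 47 mm behind the grasp point.
Start: joints at [-50.128, 20.546, 0.682, 0, -70.136, -16.507], TCP at [0.268, -0.62, 0.227] pointing down, gripper open.
Joint ranges: [-176.03, 176.03], [-82.01, 121.73], [-58.28, 71.71], [-173.87, 95.51], [-174.79, -0.11], [-173.66, 173.66]. Speed limits (degrees/s): [136.94, 136.94, 172.46, 180, 180, 180].

INTERFACE

Orientations are given as [roll, pitch, yaw] about the fixed x, y, z axes, in that order (R = Rz(yaw) Ry(pitch) Rx(roll)).
In Python, from plant import * gives the robot as it stands. The module is installed in compiled form; this text tells all that it offers.
- The arm moves only by the shell command python3 -m pendant 'ROWS'. ROWS is JSON, a list of rows, each an object with "claw": the finger opening in mm, from 0 to 87.6; "linear": the shift along the tool's x, y, z in mm, a list of three; "twist": the turn about the tool's x in rad. In form: [{"claw": claw, "linear": [tx, ty, tz], "twist": twist}, ...]. A call has exactly 10 rows; each row shifts and turns the commanded pose from where the row before left it, along the tool's axes as they then stand; what a row does not reach is not made up. A row lasts 1/12 s, in which the tool goes at most 41.7 mm and 7.16 degrees, less where a joint would pass 70% of its speed; a pose out of reach is approached as far as the arm can. A call with a gripper value outside its range is refused whole. The fingers move at their own pace and stop on an object; the grip force is fixed at half the most. Time passes only in rows, so rows that do not move let the fingers close, or fill a call up. It gives the time, the measured TCP pose, the force and the opening at its end, in the units of the state.
- get_obs(): the state, without advancing time (a new reading comes with each control period).
- snapshot(name): name is "side" or "top" or "wrist"; returns (picture, depth): 480x640x3 uint8, red, green, blue; 480x640 float32, m along the optical axis (not along the pixel's ray), 0 where there is no reading.
- camera_params(name): a dict with "fx", "fy", "cx", "cy" (pixels), "rvec" (rotation vector, rad) and "tvec" (3), from world to camera coordinates, as OpenCV has them. Camera axes: x right, y down, z forward; pixel columns grow to the right and rows downward; lengths in m; the calibration is good to about 2 mm. A picture is of the moment at which its call begins: read the wrist's pose just before it. camera_params takes no time and is no camera call; for the wrist camera it gives the pose at the moment of the call.
- close_job(): hands the job in, once; it reports no verdict.
Trained networks look in the newest picture that a camera, given by its name, has taken for a name from the list of things; names that differ only in an ending like _2 or _b are one class to them, and where a whole thing is asked for, a point or a joint stands for the part that bears it (a point fixed in the world has none). Each returns a list of dicts, best first, with "confidence" (0 to 1); they miss things now and then, are a little off and sometimes report something else, mostly with a low value. They report only what shows in the picture. A call takes as long as a camera call. They do not tell look-alikes from the thing itself.
- boxes_of(camera, target): "xy" ([column, row] in pixels, amid what is visible of it).
The state is a dict: "clock": time; "joint_pos": joint angles; "qvel": joint speeds; "tau": joint torques, N m; "tool_pos": TCP position; "orientation": TCP orientation; "force": force on the tool from outside, world axes, zero at the start; "moment": the same for the moment, N m; "opening": finger opening in m.
Only numpy, scipy, OpenCV 4.12 (cv2) and the standard library are available. Lean on these libraries where they do the work, as an engineer would, in place of code of your own. Each camera call takes 0.05 s, during which the arm holds its last target. There are 200 camera calls.

TASK

Clip all the loose glazed tiles into the channel of the oak board, in any order, pressing each one down until it has clicked in and sits level. Then slide the end stop along the channel until the whole row is tight against the fixed fence, and back the stop off again to leave an expansion gap of about 4 mm. Finally stand the orange sugar pot in the middle of the tile next to the fixed fence, without disturbing the canister, the bombilla stand or the gourd.

Things in the scene. Friction and masses are not known exactly. Their poses are not given: they have to be found in the camera images.
- board: fixed oak serving board flat on the table, 150 (x) x 450 (y) x 22 (z) mm. Origin: centre of its underside. Its y runs along the channel on its centre line, from the fixed fence (-y end) to the end where the stop is parked (+y). Yaw varies a little.
- end_fence: fixed aluminium fence across the channel at its -y end, 60 x 20 mm, top 37.5 mm above the table. Origin: on its inner face (the face the row rests against), at channel-floor height; 165 mm from the board's origin towards -y.
- stop (a joint): travel of the sliding end stop in m: 0 is parked at the +y end, growing as the stop moves along the board's -y towards the fence, 0.22 at most. Its face is at board y = 0.185 - value, so the face is 0.350 - value from the fence's face. It stays where it is left; it takes about 1.5 N to move.
- stop_face (a point): centre of the stop's face that meets the row of tiles, 8.5 mm above the channel floor; it travels with the stop; axes as the board's.
- stop_grip (a point): centre of the stop's upright black grip, 51.5 mm above the table; the grip is 36 mm (board x) x 14 mm (board y), from 29 to 60.5 mm above the table, and stands on a 60 x 22 mm aluminium slide. Its middle is 11 mm behind the stop's face. Pinch it from above across its 14 mm, fingers closing along the board's y.
- first_place (a point): point on the channel floor under the middle of the tile that rests against the fence, 38 mm from it (board x 0, y -0.127). Laid in, a tile first rests on its two ball catches, underside about 20 mm above the table; a push of about 5 to 12 N down on the middle of its top clicks it in: underside 11.5, top 28.5 mm up. Clicked in, it slides along the channel with about 1 N.
- channel (a point): point on the cork channel floor at the board's middle (board x 0, y 0), 11.5 mm above the table. The channel is 62.6 mm clear between two aluminium lips (top flush with the board at 22 mm, underside 19.5 mm above the table) and 65.4 mm wide below them. A tile goes in from above anywhere along it, its 76 mm side along the channel, centred to about 2 mm.
- tile0: pink glazed tile (upper 9 mm) on a grey clip-in carrier (lower 8 mm): 56 (its x) x 76 (its y) x 17 (z) mm, 145 g. Origin: centre of its underside. A sprung steel ball stands out 4.5 mm in the middle of each 76 mm side, 0.6 to 8.6 mm above the underside: grip across the 56 mm by the upper 8 mm only. Absent in some starts.
- tile1: mint glazed tile (upper 9 mm) on a grey clip-in carrier (lower 8 mm): 56 (its x) x 76 (its y) x 17 (z) mm, 145 g. Origin: centre of its underside. A sprung steel ball stands out 4.5 mm in the middle of each 76 mm side, 0.6 to 8.6 mm above the underside: grip across the 56 mm by the upper 8 mm only. Absent in some starts.
- tile2: pale blue glazed tile (upper 9 mm) on a grey clip-in carrier (lower 8 mm): 56 (its x) x 76 (its y) x 17 (z) mm, 145 g. Origin: centre of its underside. A sprung steel ball stands out 4.5 mm in the middle of each 76 mm side, 0.6 to 8.6 mm above the underside: grip across the 56 mm by the upper 8 mm only. Absent in some starts.
- tile3: cream glazed tile (upper 9 mm) on a grey clip-in carrier (lower 8 mm): 56 (its x) x 76 (its y) x 17 (z) mm, 145 g. Origin: centre of its underside. A sprung steel ball stands out 4.5 mm in the middle of each 76 mm side, 0.6 to 8.6 mm above the underside: grip across the 56 mm by the upper 8 mm only. Absent in some starts.
- sugar_pot: squat orange plastic sugar pot: straight body 60 mm across up to 40 mm, rounded shoulder to 46 mm, small knob to 64 mm; foot 54 mm across, about 180 g. Origin: centre of its underside.
- canister: closed glass canister with a bamboo lid, 92 mm across, 134 mm tall; leave alone. Origin: centre of its underside.
- bombilla_stand: chrome stand with three bombillas, foot 90 mm across, 200 mm tall; leave alone. Origin: centre of its underside.
- gourd: mint ceramic mate gourd with a metal rim, 82 mm across, 92 mm tall; leave alone. Origin: centre of its underside.
There are look-alikes about, which are no part of the job. What is shaped like the tile1 but brown is not meant. What is shaped like the tile2 but yellow is not meant.

How it is judged (in metres and radians):
On the way, in this order (a step that is already met when the one before it is completed fails the run):
1. every tile is clicked into the channel, lying level on its floor (z of each of tile0, tile1, tile2, tile3 in the frame of board below 0.0135 m and angle between each of tile0, tile1, tile2, tile3's own z axis and vertical below 0.03 rad and x of tile0 in the frame of board between -0.006 and 0.006 m and angle between the y axis of each of tile0, tile1, tile2, tile3 and the y axis of board, either way round below 0.1 rad and x of tile1 in the frame of board between -0.006 and 0.006 m and x of tile2 in the frame of board between -0.006 and 0.006 m and x of tile3 in the frame of board between -0.006 and 0.006 m), for 0.3 s.
2. the stop is pushed up so that the whole row is tight: the stop touches the last tile and the fixed fence feels more than 1 N (all of step 1 and (y of tile0 in the frame of board between -0.13 and -0.124 m or y of tile0 in the frame of board between -0.054 and -0.048 m or y of tile0 in the frame of board between 0.022 and 0.028 m or y of tile0 in the frame of board between 0.098 and 0.104 m) and (y of tile1 in the frame of board between -0.13 and -0.124 m or y of tile1 in the frame of board between -0.054 and -0.048 m or y of tile1 in the frame of board between 0.022 and 0.028 m or y of tile1 in the frame of board between 0.098 and 0.104 m) and (y of tile2 in the frame of board between -0.13 and -0.124 m or y of tile2 in the frame of board between -0.054 and -0.048 m or y of tile2 in the frame of board between 0.022 and 0.028 m or y of tile2 in the frame of board between 0.098 and 0.104 m) and (y of tile3 in the frame of board between -0.13 and -0.124 m or y of tile3 in the frame of board between -0.054 and -0.048 m or y of tile3 in the frame of board between 0.022 and 0.028 m or y of tile3 in the frame of board between 0.098 and 0.104 m) and (horizontal distance between stop_face and tile0 below 0.0398 m or horizontal distance between stop_face and tile1 below 0.0398 m or horizontal distance between stop_face and tile2 below 0.0398 m or horizontal distance between stop_face and tile3 below 0.0398 m) and contact force between end_fence and anything else above 1 N).
3. the stop is backed off 1.5 to 8 mm from the last tile, the row still closed up against the fence (all of step 1 and (y of tile0 in the frame of board between -0.13 and -0.124 m or y of tile0 in the frame of board between -0.054 and -0.048 m or y of tile0 in the frame of board between 0.022 and 0.028 m or y of tile0 in the frame of board between 0.098 and 0.104 m) and (y of tile1 in the frame of board between -0.13 and -0.124 m or y of tile1 in the frame of board between -0.054 and -0.048 m or y of tile1 in the frame of board between 0.022 and 0.028 m or y of tile1 in the frame of board between 0.098 and 0.104 m) and (y of tile2 in the frame of board between -0.13 and -0.124 m or y of tile2 in the frame of board between -0.054 and -0.048 m or y of tile2 in the frame of board between 0.022 and 0.028 m or y of tile2 in the frame of board between 0.098 and 0.104 m) and (y of tile3 in the frame of board between -0.13 and -0.124 m or y of tile3 in the frame of board between -0.054 and -0.048 m or y of tile3 in the frame of board between 0.022 and 0.028 m or y of tile3 in the frame of board between 0.098 and 0.104 m) and horizontal distance between stop_face and tile0 above 0.0395 m and horizontal distance between stop_face and tile1 above 0.0395 m and horizontal distance between stop_face and tile2 above 0.0395 m and horizontal distance between stop_face and tile3 above 0.0395 m and (horizontal distance between stop_face and tile0 below 0.046 m or horizontal distance between stop_face and tile1 below 0.046 m or horizontal distance between stop_face and tile2 below 0.046 m or horizontal distance between stop_face and tile3 below 0.046 m)), for 0.2 s.
4. the sugar pot stands upright on the tile next to the fence, within 15 mm of its middle (horizontal distance between sugar_pot and first_place below 0.015 m and z of sugar_pot in the frame of board between 0.026 and 0.0315 m and angle between sugar_pot's own z axis and vertical below 0.05 rad and linear speed of sugar_pot below 0.02 m/s), for 0.3 s.
At the end, for the whole second after the job is handed in: Tiles level (0.03 rad) and at most 2 mm above the channel floor, in a closed row against the fence (each within 3 mm of its place); stop 1.5 to 8 mm clear of the last tile and still; sugar pot upright and still on the tile next to the fence, within 15 mm of its middle (all of step 3 and all of step 4 and velocity of joint stop below 0.005 m/s); the robot touches nothing.
It fails at once if the glass canister is pushed more than 3 cm from its place or tipped over (distance of canister from where it was at the start of the episode above 0.03 m or angle between canister's own z axis and vertical above 0.4 rad).
It fails at once if the bombilla stand is pushed more than 3 cm from its place or tipped over (distance of bombilla_stand from where it was at the start of the episode above 0.03 m or angle between bombilla_stand's own z axis and vertical above 0.4 rad).
It fails at once if the mint gourd is pushed more than 3 cm from its place or tipped over (distance of gourd from where it was at the start of the episode above 0.03 m or angle between gourd's own z axis and vertical above 0.4 rad).
Of tile0, tile1, tile2, tile3 only 2 to 4 are there at a start; the rules pass over those that are not, and their reading is None.
At some moment in a run one of sugar_pot may be knocked a few centimetres aside while the robot is not near it.
Once in a run the grip may slacken for a moment while it holds something.
It also fails if it takes over 210 s, if anything falls off the work surface, if the arm or the gripper's body presses on something with over 40 N, if the wrist force passes 120 N, or if a joint passes its speed limit or range.

## Working session

There is one attempt and no reset: what is moved stays moved. The work goes in short steps, Python scripts to look and compute and a shell command to move; the robot and the scene stay as the last step left them, time stands still between calls to the robot, and variables do not carry over. Pictures are saved under pics/ and viewed, about 12 in all and at most 16, crops included, and the job is handed in when it is done.

```bash
mkdir -p pics
cat > h.py <<'E'
from plant import *
import numpy as np, cv2
from scipy.spatial.transform import Rotation as R
def cam(n):
    p=camera_params(n); K=np.array([[p['fx'],0,p['cx']],[0,p['fy'],p['cy']],[0,0,1]])
    return K,cv2.Rodrigues(np.array(p['rvec'],float))[0],np.array(p['tvec'],float).ravel()
def cloud(d,c):
    K,Rm,t=c; v,u=np.mgrid[:480,:640]
    P=np.stack([(u-K[0,2])/K[0,0]*d,(v-K[1,2])/K[1,1]*d,d],-1)
    return (P-t)@Rm
def onz(uv,z,c):
    K,Rm,t=c; r=Rm.T@np.linalg.solve(K,[uv[0],uv[1],1]); o=-Rm.T@t
    return o+r*(z-o[2])/r[2]
def save(n,im): cv2.imwrite('pics/'+n+'.png',cv2.cvtColor(im,cv2.COLOR_RGB2BGR))
E
python3 - <<'E'
from h import *
o=get_obs(); print({k:np.round(v,3) for k,v in o.items()})
im,d=snapshot('top'); c=cam('top'); save('top0',im); P=cloud(d,c); np.savez('top0.npz',im=im,d=d,P=P)
print(c)
for n in ['tile0','tile1','tile2','tile3','sugar_pot','stop','end_fence','board','canister','bombilla_stand','gourd']:
    for b in boxes_of('top',n):
        u,v=np.round(b['xy']).astype(int); print(n,round(b['confidence'],2),(u,v),np.round(P[v,u],3),im[v,u])
im,d=snapshot('side'); save('side0',im)
E
```

```text
{'clock': np.float64(0.0), 'joint_pos': array([-5.0128e+01,  2.0593e+01,  6.3300e-01, -2.1000e-02, -7.0136e+01,
       -1.6508e+01]), 'qvel': array([-0.016, -0.047,  0.005, -0.076,  0.074,  0.101]), 'tau': array([-0.0000e+00, -5.8270e+01,  2.9305e+01,  6.9970e+00,  7.0000e-03,
       -0.0000e+00]), 'tool_pos': array([ 0.267, -0.619,  0.226]), 'orientation': array([ 94.998,  89.902, 118.355]), 'force': array([ 0.239, -0.012,  0.697]), 'moment': array([-0.022,  0.058, -0.022]), 'opening': np.float64(0.087)}
(array([[615.85491035,   0.        , 321.86953774],
       [  0.        , 615.85491035, 243.81744949],
       [  0.        ,   0.        ,   1.        ]]), array([[ 0.01724162, -0.99983475,  0.00576268],
       [-0.99208938, -0.01782425, -0.12426163],
       [ 0.12434381, -0.00357462, -0.99223275]]), array([-0.01320296,  0.49722279,  1.79611328]))
tile0 0.94 (np.int64(398), np.int64(265)) [ 0.439 -0.232  0.02 ] [228 252 243]
tile0 0.88 (np.int64(237), np.int64(266)) [0.429 0.248 0.007] [234 251 254]
tile0 0.85 (np.int64(360), np.int64(298)) [ 0.34 -0.12  0.02] [155 106  64]
tile0 0.
[... 1322 characters left out ...]
p.int64(195), np.int64(230)) [0.529 0.37  0.049] [210 109  38]
stop 0.45 (np.int64(256), np.int64(196)) [0.632 0.192 0.062] [74 66 63]
end_fence 0.69 (np.int64(380), np.int64(214)) [ 0.589 -0.176  0.04 ] [242 246 248]
end_fence 0.65 (np.int64(258), np.int64(194)) [0.638 0.186 0.063] [46 47 51]
board 0.7 (np.int64(316), np.int64(202)) [0.629 0.015 0.003] [218 172 117]
canister 0.89 (np.int64(465), np.int64(240)) [ 0.503 -0.406  0.132] [242 216 149]
bombilla_stand 0.84 (np.int64(474), np.int64(200)) [ 0.603 -0.415  0.202] [184 184 188]
bombilla_stand 0.57 (np.int64(194), np.int64(232)) [0.523 0.371 0.055] [203 106  37]
gourd 0.74 (np.int64(169), np.int64(184)) [0.656 0.441 0.096] [135 113  80]
```

View pics/top0.png

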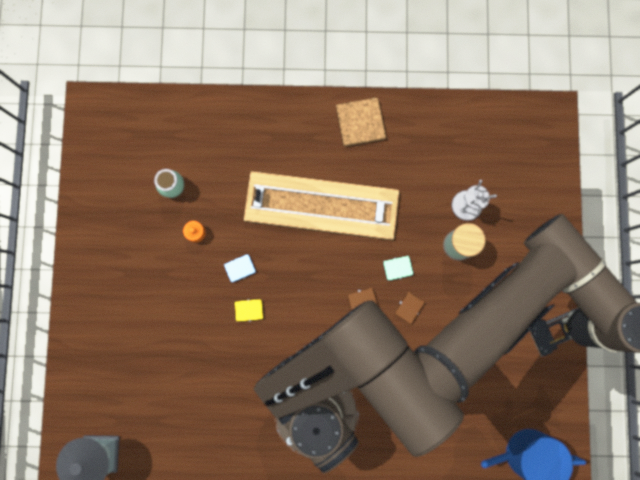

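View pics/side0.png

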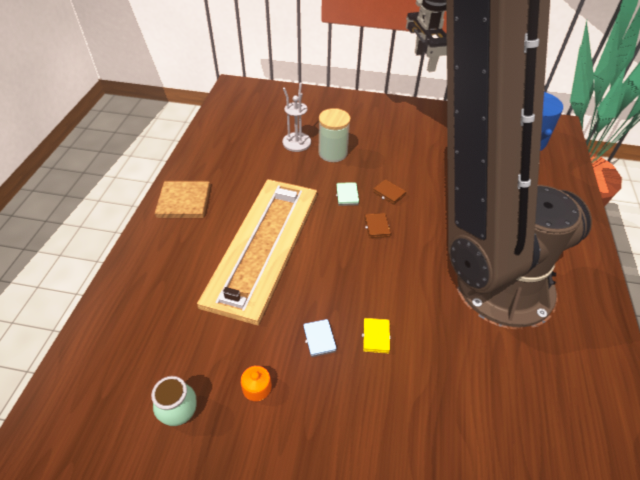

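The top view shows mint (398,267) and pale blue (240,268) as the real tiles. Yellow (248,310) and two browns (362,300; 409,307) are look-alikes. The stop is at (259,195), the fence at (381,212), and the pot at (194,231). Pink and cream seem absent, which I'll recheck once the arm has moved.

```bash
cat > seg.py <<'E'
from h import *
def rect(mask,z,c,roi=None):
    m=mask.astype(np.uint8)
    if roi: 
        q=np.zeros_like(m); a,b,e,f=roi; q[b:f,a:e]=m[b:f,a:e]; m=q
    n,l,s,ce=cv2.connectedComponentsWithStats(m)
    if n<2: return None
    k=1+s[1:,4].argmax(); cnt=cv2.findContours((l==k).astype(np.uint8),cv2.RETR_EXTERNAL,cv2.CHAIN_APPROX_NONE)[0][0][:,0]
    W=np.array([onz(p,z,c)[:2] for p in cnt])
    (x,y),(w,h),a=cv2.minAreaRect((W*1000).astype(np.float32))
    if w<h: w,h,a=h,w,a+90   # a = direction of long side
    a=(a+90)%180-90
    return np.round([x,y,w,h,a],1), s[k,4], np.round(ce[k],1)
E
python3 - <<'E'
from seg import *
f=np.load('top0.npz'); im=f['im']; c=cam('top'); hsv=cv2.cvtColor(im,cv2.COLOR_RGB2HSV); H,S,V=hsv[...,0],hsv[...,1],hsv[...,2]
print('mint',rect((V>200)&(S<60),.017,c,(380,250,418,284)))
print('blue',rect((V>200)&(S<60),.017,c,(220,250,262,285)))
print('pot',rect((H<14)&(S>200)&(V>170),.045,c,(175,212,215,250)))
print('board',rect((V>150)&(S<150),.022,c,(235,165,410,245)))
print('fence',rect((V>225)&(S<40),.0375,c,(370,195,392,228)))
print('stopgrip',rect((V<90)&(S<110),.0605,c,(248,180,270,215)))
print('board rect hsv',hsv[185,300],hsv[200,300],hsv[235,300])
E
```

```text
mint (array([ 431.7, -231.8,   77.4,   57.1,  -76.5]), np.int32(493), array([397.8, 267.6]))
blue (array([423.4, 240. ,  77.7,  58.3, -65.8]), np.int32(503), array([239.2, 267.7]))
pot (array([526.2, 371. ,  18.6,  12.7, -42.9]), np.int32(27), array([194.9, 231.1]))
board (array([6.179e+02, 3.000e-01, 4.551e+02, 1.558e+02, 8.370e+01]), np.int32(7492), array([322.3, 204.7]))
fence (array([ 600.9, -174. ,   63.2,   61.2,   83.8]), np.int32(142), array([379.2, 208.7]))
stopgrip (array([635.2, 189.2,  30.1,  11.8,   1.7]), np.int32(43), array([257.3, 195. ]))
board rect hsv [ 22  95 245] [ 16 118 221] [ 12 154 114]
```

```bash
cat > go.py <<'E'
import sys
from h import *
def go(x,y,z,jaw=None):
    o=get_obs(); p=np.array(o['tool_pos']); M=R.from_euler('xyz',o['orientation'],degrees=True).as_matrix()
    a=np.degrees(np.arctan2(M[1,1],M[0,1])); tw=0
    if jaw is not None: tw=-((jaw-a+90)%180-90)
    M2=M@R.from_euler('x',tw,degrees=True).as_matrix()
    d=M2.T@((np.array([x,y,z])-p)*1000)
    print('t',round(o['clock'],2),'tcp',np.round(p*1000,1),'jaw',round(a,1),'j6',round(o['joint_pos'][5],1),'down',np.round(M[:,0],3),'op',round(o['opening']*1000,1),'F',np.round(o['force'],1))
    print(' twist rad',round(np.radians(tw),3),'then linear',np.round(d,1))
if __name__=='__main__': go(*map(float,sys.argv[1:]))
E
python3 -c "
from h import *
print(tcp_to_grasp)"
python3 go.py 0.432 -0.232 0.2 13.5
```

```text
0.0188
t 0.65 tcp [ 267.7 -619.6  226.6] jaw 113.4 j6 -16.5 down [ 0. -0. -1.] op 88.0 F [-0.7 -0.5  0.1]
 twist rad -1.399 then linear [  26.6 -250.3  338.6]
```

```bash
python3 -m pendant '[{"claw":87,"linear":[0,0,0],"twist":-0.12},{"claw":87,"linear":[0,0,0],"twist":-0.12},{"claw":87,"linear":[0,0,0],"twist":-0.12},{"claw":87,"linear":[0,0,0],"twist":-0.12},{"claw":87,"linear":[0,0,0],"twist":-0.12},{"claw":87,"linear":[0,0,0],"twist":-0.12},{"claw":87,"linear":[0,0,0],"twist":-0.12},{"claw":87,"linear":[0,0,0],"twist":-0.12},{"claw":87,"linear":[0,0,0],"twist":-0.12},{"claw":87,"linear":[0,0,0],"twist":-0.12}]'
python3 -m pendant '[{"claw":87,"linear":[0,0,0],"twist":-0.12},{"claw":87,"linear":[0,0,0],"twist":-0.08},{"claw":87,"linear":[0,0,0],"twist":0},{"claw":87,"linear":[0,-25,34],"twist":0},{"claw":87,"linear":[0,-25,34],"twist":0},{"claw":87,"linear":[0,-25,34],"twist":0},{"claw":87,"linear":[0,-25,34],"twist":0},{"claw":87,"linear":[0,-25,34],"twist":0},{"claw":87,"linear":[0,-25,34],"twist":0},{"claw":87,"linear":[0,-25,34],"twist":0}]'
python3 go.py 0.432 -0.232 0.2 13.5
```

```text
clock: 1.48
tool_pos: [0.2677, -0.6196, 0.2266]
orientation: [-13.3, 90.0, 79.1]
force: [0.3, -0.2, -0.8]
opening: 0.0871
clock: 2.32
tool_pos: [0.3808, -0.3489, 0.2269]
orientation: [-128.4, 90.0, -25.0]
force: [1.8, 0.4, 0.4]
opening: 0.0871
t 2.32 tcp [ 380.8 -348.9  226.9] jaw -166.6 j6 34.1 down [ 0.001 -0.    -1.   ] op 87.1 F [1.8 0.4 0.4]
 twist rad -0.002 then linear [ 26.9 -77.1 101.7]
```

```bash
python3 -m pendant '[{"claw":87,"linear":[5,-25,33],"twist":0},{"claw":87,"linear":[5,-25,33],"twist":0},{"claw":87,"linear":[5,-25,34],"twist":0},{"claw":87,"linear":[5,0,0],"twist":0},{"claw":87,"linear":[5,0,0],"twist":0},{"claw":87,"linear":[0,0,0],"twist":0},{"claw":87,"linear":[0,0,0],"twist":0},{"claw":87,"linear":[0,0,0],"twist":0},{"claw":87,"linear":[0,0,0],"twist":0},{"claw":87,"linear":[0,0,0],"twist":0}]'
python3 - <<'E'
from seg import *
from go import go
go(.432,-.232,.1,13.5)
c=cam('wrist'); im,d=snapshot('wrist'); save('w1',im); np.savez('w1.npz',im=im,d=d,P=cloud(d,c))
print(c[1],c[2],-c[1].T@c[2])
hsv=cv2.cvtColor(im,cv2.COLOR_RGB2HSV)
for b in boxes_of('wrist','tile1'):
    u,v=np.round(b['xy']).astype(int); print(b['confidence'],u,v,onz((u,v),.017,c),hsv[v,u])
print(rect((hsv[...,2]>190)&(hsv[...,1]<60),.017,c))
im,d=snapshot('top'); save('top1',im)
E
```

```text
clock: 3.15
tool_pos: [0.4292, -0.2376, 0.2018]
orientation: [-123.3, 90.0, -19.8]
force: [0.1, -0.2, 0.4]
opening: 0.0868
t 3.15 tcp [ 429.2 -237.6  201.8] jaw -166.5 j6 19.4 down [ 0. -0. -1.] op 86.8 F [ 0.1 -0.2  0.4]
 twist rad -0.001 then linear [101.8  -4.    4.8]
[[-0.97257012 -0.23260777 -0.00099701]
 [-0.22481944  0.93888861  0.26066146]
 [-0.0596958   0.2537357  -0.96542975]] [0.36209537 0.29344519 0.45174275] [ 0.44510246 -0.30590941  0.35999705]
0.7 316 224 [ 0.43135018 -0.23711558  0.017     ] [ 72  10 247]
0.61 454 218 [ 0.31713959 -0.26986098  0.017     ] [ 13 179 167]
0.61 388 368 [ 0.33226065 -0.11698286  0.017     ] [ 14 173 170]
(array([ 432.4, -235.9,   75.1,   57.9,  -75.5]), np.int32(5477), array([316. , 223.7]))
```

View pics/w1.png

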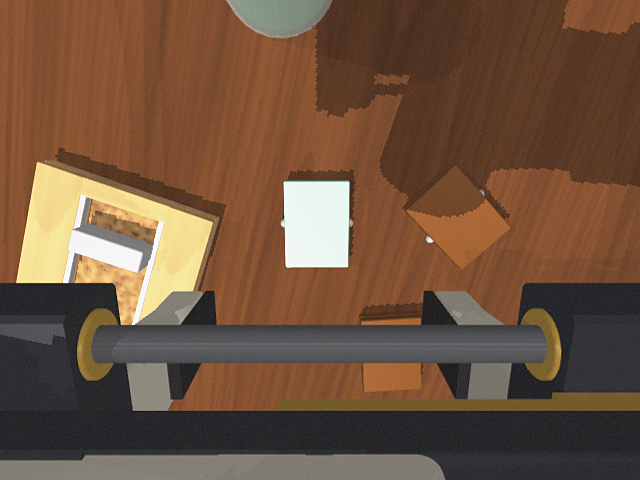

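View pics/top1.png

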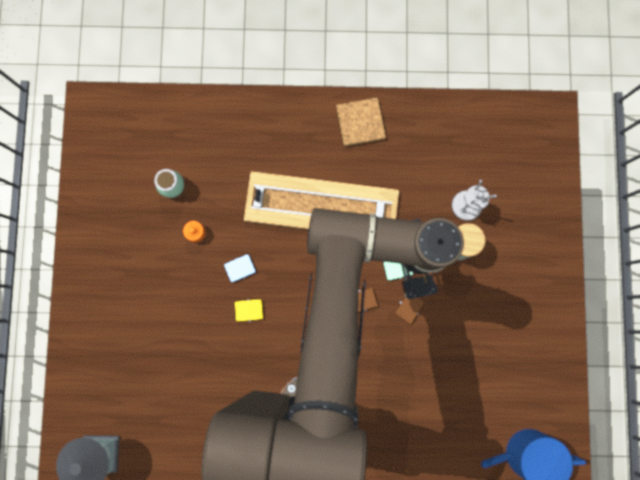

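The scene has only two tiles, mint and pale blue. In the wrist view mint is at (316,224), with the browns at (457,217) and (391,350). I'll descend onto mint now.

```bash
python3 go.py 0.432 -0.2355 0.0105 14.2
python3 -m pendant '[{"claw":87,"linear":[25,-2,3],"twist":-0.01},{"claw":87,"linear":[25,0,0],"twist":0},{"claw":87,"linear":[25,0,0],"twist":0},{"claw":87,"linear":[25,0,0],"twist":0},{"claw":87,"linear":[25,0,0],"twist":0},{"claw":87,"linear":[20,0,0],"twist":0},{"claw":87,"linear":[15,0,0],"twist":0},{"claw":87,"linear":[10,0,0],"twist":0},{"claw":87,"linear":[0,0,0],"twist":0},{"claw":87,"linear":[0,0,0],"twist":0}]'
python3 go.py 0.432 -0.2355 0.0105 14.2
```

```text
t 3.3 tcp [ 429.4 -237.1  201.8] jaw -166.5 j6 19.4 down [ 0. -0. -1.] op 86.6 F [-0.3 -0.1  1. ]
 twist rad -0.012 then linear [191.3  -2.9   1. ]
clock: 4.13
tool_pos: [0.4306, -0.2334, 0.0315]
orientation: [76.1, 89.9, -179.8]
force: [0.0, -0.4, 0.8]
opening: 0.0869
t 4.13 tcp [ 430.6 -233.4   31.5] jaw -165.9 j6 19.5 down [-0.001 -0.    -1.   ] op 86.9 F [ 0.  -0.4  0.8]
 twist rad -0.001 then linear [21.  -0.9 -2.4]
```

```bash
python3 -m pendant '[{"claw":87,"linear":[10,0,-1],"twist":0},{"claw":87,"linear":[8,0,-1],"twist":0},{"claw":87,"linear":[3,0,0],"twist":0},{"claw":87,"linear":[0,0,0],"twist":0},{"claw":45,"linear":[0,0,0],"twist":0},{"claw":45,"linear":[0,0,0],"twist":0},{"claw":45,"linear":[0,0,0],"twist":0},{"claw":45,"linear":[0,0,0],"twist":0},{"claw":45,"linear":[0,0,0],"twist":0},{"claw":45,"linear":[0,0,0],"twist":0}]'
python3 go.py 0.432 -0.2355 0.0105 14.2
python3 -m pendant '[{"claw":45,"linear":[0,0,0],"twist":0},{"claw":45,"linear":[0,0,0],"twist":0},{"claw":45,"linear":[-10,0,0],"twist":0},{"claw":45,"linear":[-15,0,0],"twist":0},{"claw":45,"linear":[-15,0,0],"twist":0},{"claw":45,"linear":[-15,0,0],"twist":0},{"claw":45,"linear":[-15,0,0],"twist":0},{"claw":45,"linear":[-10,0,0],"twist":0},{"claw":45,"linear":[0,0,0],"twist":0},{"claw":45,"linear":[0,0,0],"twist":0}]'
python3 go.py 0.604 -0.124 0.1 -6.3
```

```text
clock: 4.97
tool_pos: [0.4313, -0.2352, 0.0109]
orientation: [-125.7, 90.0, -21.5]
force: [-1.1, 0.1, 2.3]
opening: 0.0554
t 4.97 tcp [ 431.3 -235.2   10.9] jaw -165.8 j6 19.8 down [ 0. -0. -1.] op 55.4 F [-1.1  0.1  2.3]
 twist rad -0.001 then linear [ 0.4 -0.6 -0.4]
clock: 5.8
tool_pos: [0.4313, -0.2351, 0.0907]
orientation: [-92.1, 89.9, 12.0]
force: [-0.2, 0.3, -1.3]
opening: 0.0556
t 5.8 tcp [ 431.3 -235.1   90.7] jaw -165.9 j6 19.8 down [ 0.001  0.    -1.   ] op 55.6 F [-0.2  0.3 -1.3]
 twist rad 0.357 then linear [  -9.2 -159.5  129.4]
```

```bash
python3 -m pendant '[{"claw":45,"linear":[-15,0,0],"twist":0.12},{"claw":45,"linear":[-15,0,0],"twist":0.12},{"claw":45,"linear":[-15,0,0],"twist":0.117},{"claw":45,"linear":[-15,0,0],"twist":0},{"claw":45,"linear":[0,-32,26],"twist":0},{"claw":45,"linear":[0,-32,26],"twist":0},{"claw":45,"linear":[0,-32,26],"twist":0},{"claw":45,"linear":[0,-32,26],"twist":0},{"claw":45,"linear":[0,-32,26],"twist":0},{"claw":45,"linear":[0,0,0],"twist":0}]'
python3 -m pendant '[{"claw":45,"linear":[0,0,0],"twist":0},{"claw":45,"linear":[0,0,0],"twist":0},{"claw":45,"linear":[0,0,0],"twist":0},{"claw":45,"linear":[0,0,0],"twist":0},{"claw":45,"linear":[0,0,0],"twist":0},{"claw":45,"linear":[0,0,0],"twist":0},{"claw":45,"linear":[0,0,0],"twist":0},{"claw":45,"linear":[0,0,0],"twist":0},{"claw":45,"linear":[0,0,0],"twist":0},{"claw":45,"linear":[0,0,0],"twist":0}]'
python3 - <<'E'
from seg import *
from go import go
go(.605,-.119,.1,-6.3)
c=cam('wrist'); im,d=snapshot('wrist'); save('w2',im); np.savez('w2.npz',im=im,d=d,P=cloud(d,c))
E
```

```text
clock: 6.63
tool_pos: [0.6096, -0.1201, 0.1482]
orientation: [164.3, 90.0, -111.9]
force: [1.0, -0.6, 0.2]
opening: 0.0554
clock: 7.47
tool_pos: [0.6046, -0.1236, 0.1508]
orientation: [-68.0, 90.0, 15.7]
force: [-0.1, 0.7, 0.2]
opening: 0.0556
t 7.47 tcp [ 604.6 -123.6  150.8] jaw 173.7 j6 -12.9 down [ 0.  0. -1.] op 55.6 F [-0.1  0.7  0.2]
 twist rad -0.0 then linear [50.8  0.1  4.6]
```

View pics/w2.png

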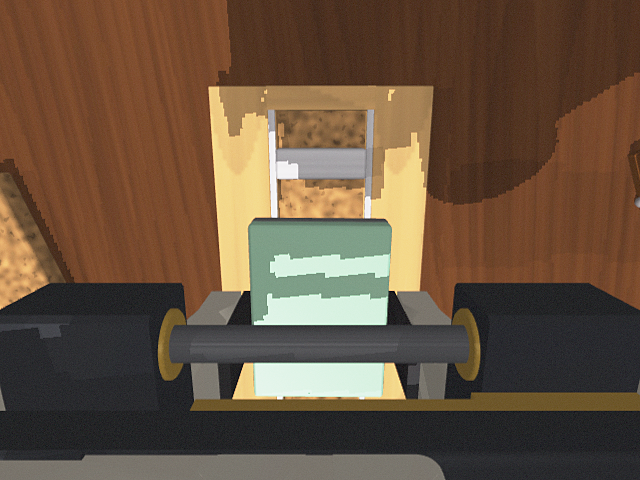

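The view shows the fence at rows 149-180 and columns 276-366, with the lips at columns ~272 and ~369. The mint tile is held straight at (320,305). I'll compute the channel axis from the board edges and the lips.

Run:
```python
from seg import *
f=np.load('w2.npz'); im=f['im']; c=cam('wrist')
g=im.astype(int).sum(2)
hsv=cv2.cvtColor(im,cv2.COLOR_RGB2HSV)
yel=((hsv[...,0]>14)&(hsv[...,0]<32)&(hsv[...,2]>110))
y0=np.array([.1097,.994]); x0=np.array([.994,-.1097])
def bc(uv,z): 
    w=onz(uv,z,c)[:2]; return np.round(1000*w,1), np.round(1000*np.array([(w-[.618,0])@x0,(w-[.618,0])@y0]),1)
for r in (95,130,200,215,240,270):
    s=np.where(hsv[r,:,1]<70)[0]; s=s[(s>255)&(s<385)]
    e=np.where(yel[r,180:460])[0]+180
    l=[k for k in s if k<300]; q=[k for k in s if k>345]
    print(r,'board',e.min(),e.max(),bc((e.min(),r),.022),bc((e.max(),r),.022), 'lips',(l[0],l[-1],q[0],q[-1]) if l and q else None, (bc((l[-1]+.5,r),.022)[1],bc((q[0]-.5,r),.022)[1]) if l and q else None)
for r in (90,): pass
col=hsv[140:215,320]; print(col[:, :].tolist()[::3])
for r in (178,180,182): print(r,bc((320,r),.0375),bc((320,r),.022))
print('board end row',[ (r,bc((320,r),.022)) for r in (87,)])
```

```text
95 board 209 432 (array([ 666.1, -230. ]), array([  73.1, -223.4])) (array([ 518.5, -213.7]), array([ -75.4, -223.3])) lips None None
130 board 211 430 (array([ 668.8, -207.8]), array([  73.3, -201. ])) (array([ 520.7, -191.5]), array([ -75.7, -201. ])) lips (np.int64(268), np.int64(274), np.int64(367), np.int64(372)) (array([  30.1, -201. ]), array([ -32.5, -201. ]))
200 board 216 425 (array([ 673.8, -160.3]), array([  73.1, -153.2])) (array([ 526.1, -144. ]), array([ -75.6, -153.2])) lips (np.int64(271), np.int64(277), np.int64(365), np.int64(370)) (array([  29.3, -153.2]), array([ -32.6, -153.2]))
215 board 217 424 (array([ 675. , -149.6]), array([  73.1, -142.4])) (array([ 527.2, -133.3]), array([ -75.6, -142.4])) lips (np.int64(271), np.int64(277), np.int64(364), np.int64(370)) (array([  29.6, -142.4]), array([ -32.2, -142.4]))
240 board 219 422 (array([ 676.8, -131.2]), array([  72.8, -123.9])) (array([ 529.5, -114.9]), array([ -75.4, -123.9])) lips (np.int64(256), np.int64(299), np.int64(346), np.int64(384)) (array([  14. , -123.9]), array([ -19.6, -123.9]))
270 board 221 420 
[... 295 characters left out ...]
 [165, 3, 168], [113, 6, 168], [138, 7, 171], [130, 5, 166], [135, 6, 165], [145, 9, 170], [0, 2, 163], [158, 6, 161], [16, 63, 109], [14, 131, 138], [15, 133, 150], [15, 137, 140], [16, 136, 223], [16, 141, 212], [16, 137, 223], [16, 136, 220], [16, 133, 227], [17, 131, 233], [17, 136, 231], [17, 135, 231]]
178 (array([ 598.5, -169. ]), array([  -0.9, -170.1])) (array([ 598.6, -167.6]), array([  -0.9, -168.7]))
180 (array([ 598.6, -167.7]), array([  -0.9, -168.8])) (array([ 598.7, -166.2]), array([  -0.9, -167.3]))
182 (array([ 598.8, -166.4]), array([  -0.9, -167.5])) (array([ 598.9, -164.8]), array([  -0.9, -165.9]))
board end row [(87, (array([ 592.1, -226.9]), array([  -0.9, -228.3])))]
```

Run:
```python
from seg import *
f=np.load('w2.npz'); im=f['im']; c=cam('wrist'); hsv=cv2.cvtColor(im,cv2.COLOR_RGB2HSV)
m=(hsv[...,0]>60)&(hsv[...,0]<95)&(hsv[...,1]>12)&(hsv[...,1]<90)
p=np.array([604.6,-123.6]); y0=np.array([.1097,.994]); x0=np.array([.994,-.1097])
for r in (230,250,280,310,370,385,393):
    e=np.where(m[r,230:410])[0]+230
    if len(e): 
        a,b=[(onz((k,r),.1573,c)[:2]*1000-p) for k in (e.min(),e.max())]
        print(r,e.min(),e.max(),[np.round([q@x0,q@y0],1) for q in (a,b)], 'mid',round((a+b)@x0/2,1))
```

```text
230 249 391 [array([ 26.4, -36.9]), array([-28.1, -36.9])] mid -0.8
250 249 390 [array([ 26.7, -28.9]), array([-28., -29.])] mid -0.7
280 251 388 [array([ 26.5, -16.6]), array([-27.8, -16.6])] mid -0.7
310 248 387 [array([28.3, -3.8]), array([-28. ,  -3.8])] mid 0.1
370 254 400 [array([27. , 23.6]), array([-34.7,  23.6])] mid -3.8
385 254 409 [array([27.3, 30.8]), array([-38.9,  30.8])] mid -5.8
393 255 381 [array([27. , 34.7]), array([-27.1,  34.7])] mid -0.0
```

```bash
python3 -m pendant '[{"claw":45,"linear":[10,0.8,5],"twist":0},{"claw":45,"linear":[20,0,0],"twist":0},{"claw":45,"linear":[20,0,0],"twist":0},{"claw":45,"linear":[20,0,0],"twist":0},{"claw":45,"linear":[15,0,0],"twist":0},{"claw":45,"linear":[15,0,0],"twist":0},{"claw":45,"linear":[10,0,0],"twist":0},{"claw":45,"linear":[0,0,0],"twist":0},{"claw":45,"linear":[0,0,0],"twist":0},{"claw":45,"linear":[0,0,0],"twist":0}]'
python3 go.py 0.6043 -0.1183 0.0305 -6.3
```

```text
clock: 8.35
tool_pos: [0.6049, -0.1184, 0.0413]
orientation: [-92.1, 89.9, -8.3]
force: [0.6, 0.3, 0.1]
opening: 0.0553
t 8.35 tcp [ 604.9 -118.4   41.3] jaw 173.7 j6 -13.4 down [ 0.001 -0.    -1.   ] op 55.3 F [0.6 0.3 0.1]
 twist rad 0.0 then linear [10.8  0.6  0.1]
```

```bash
python3 -m pendant '[{"claw":45,"linear":[3,0.5,0],"twist":0},{"claw":45,"linear":[3,0,0],"twist":0},{"claw":45,"linear":[2,0,0],"twist":0},{"claw":45,"linear":[2,0,0],"twist":0},{"claw":45,"linear":[0,0,0],"twist":0},{"claw":45,"linear":[0,0,0],"twist":0},{"claw":45,"linear":[0,0,0],"twist":0},{"claw":45,"linear":[0,0,0],"twist":0},{"claw":45,"linear":[0,0,0],"twist":0},{"claw":45,"linear":[0,0,0],"twist":0}]'
python3 go.py 0.6043 -0.1183 0.0305 -6.3
```

```text
clock: 9.18
tool_pos: [0.6038, -0.1185, 0.0307]
orientation: [-76.0, 90.0, 7.7]
force: [0.2, -0.0, -1.3]
opening: 0.0556
t 9.18 tcp [ 603.8 -118.5   30.7] jaw 173.7 j6 -13.4 down [ 0.  0. -1.] op 55.6 F [ 0.2 -0.  -1.3]
 twist rad -0.0 then linear [ 0.2 -0.4  0.2]
```

```bash
python3 -m pendant '[{"claw":45,"linear":[1,0,0],"twist":0},{"claw":45,"linear":[0,0,0],"twist":0},{"claw":70,"linear":[0,0,0],"twist":0},{"claw":70,"linear":[0,0,0],"twist":0},{"claw":70,"linear":[0,0,0],"twist":0},{"claw":70,"linear":[0,0,0],"twist":0},{"claw":70,"linear":[-10,0,0],"twist":0},{"claw":70,"linear":[-15,0,0],"twist":0},{"claw":70,"linear":[-15,0,0],"twist":0},{"claw":0,"linear":[-10,0,0],"twist":0}]'
python3 -m pendant '[{"claw":0,"linear":[0,0,0],"twist":0},{"claw":0,"linear":[0,0,0],"twist":0},{"claw":0,"linear":[0,0,0],"twist":0},{"claw":0,"linear":[0,0,0],"twist":0},{"claw":0,"linear":[0,0,0],"twist":0},{"claw":0,"linear":[0,0,0],"twist":0},{"claw":0,"linear":[0,0,0],"twist":0},{"claw":0,"linear":[0,0,0],"twist":0},{"claw":0,"linear":[0,0,0],"twist":0},{"claw":0,"linear":[0,0,0],"twist":0}]'
python3 - <<'E'
from seg import *
from go import go
go(.6043,-.1183,.04,-6.3)
c=cam('wrist'); im,d=snapshot('wrist'); save('w3',im); np.savez('w3.npz',im=im,d=d)
hsv=cv2.cvtColor(im,cv2.COLOR_RGB2HSV); P=cloud(d,c)
print(boxes_of('wrist','tile1'))
print(rect((hsv[...,0]>60)&(hsv[...,0]<95)&(hsv[...,1]>8)&(hsv[...,1]<90)&(hsv[...,2]>90),.037,c,(220,180,420,480)))
E
```

```text
clock: 10.02
tool_pos: [0.6046, -0.1185, 0.0818]
orientation: [-89.6, 89.9, -5.9]
force: [-0.0, -0.0, 1.3]
opening: 0.0673
clock: 10.85
tool_pos: [0.6038, -0.1185, 0.0796]
orientation: [105.9, 90.0, -170.4]
force: [0.4, 0.9, 0.4]
opening: 0.0031
t 10.85 tcp [ 603.8 -118.5   79.6] jaw 173.7 j6 -13.4 down [-0. -0. -1.] op 3.1 F [0.4 0.9 0.4]
 twist rad -0.0 then linear [39.6 -0.5  0.2]
[{'xy': [316.3, 244.5], 'confidence': 0.66}]
(array([ 601.5, -135.4,   55.2,   46.6,   -6.9]), np.int32(5561), array([331.6, 233.7]))
```

View pics/w3.png

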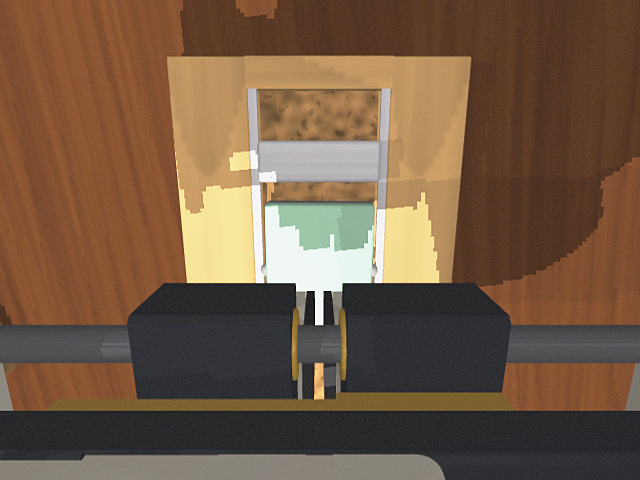

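The tile rests squarely on its catches, between columns 265 and 375 with the lips at 260 and 380. Pressing it now.

```bash
python3 -m pendant '[{"claw":0,"linear":[15,0,0],"twist":0},{"claw":0,"linear":[15,0,0],"twist":0},{"claw":0,"linear":[8,0,0],"twist":0},{"claw":0,"linear":[2,0,0],"twist":0},{"claw":0,"linear":[2,0,0],"twist":0},{"claw":0,"linear":[1,0,0],"twist":0},{"claw":0,"linear":[1,0,0],"twist":0},{"claw":0,"linear":[1,0,0],"twist":0},{"claw":0,"linear":[0,0,0],"twist":0},{"claw":0,"linear":[0,0,0],"twist":0}]'
python3 -m pendant '[{"claw":0,"linear":[1,0,0],"twist":0},{"claw":0,"linear":[0,0,0],"twist":0},{"claw":0,"linear":[1,0,0],"twist":0},{"claw":0,"linear":[0,0,0],"twist":0},{"claw":0,"linear":[1,0,0],"twist":0},{"claw":0,"linear":[0,0,0],"twist":0},{"claw":0,"linear":[1,0,0],"twist":0},{"claw":0,"linear":[0,0,0],"twist":0},{"claw":0,"linear":[0,0,0],"twist":0},{"claw":0,"linear":[0,0,0],"twist":0}]'
```

```text
clock: 11.78
tool_pos: [0.6044, -0.1185, 0.0355]
orientation: [-85.1, 89.9, -1.4]
force: [-0.9, 0.3, 3.1]
opening: 0.0004
clock: 12.62
tool_pos: [0.6038, -0.1185, 0.0306]
orientation: [104.5, 90.0, -171.8]
force: [0.0, 0.2, -0.0]
opening: 0.0003
```

```bash
python3 -m pendant '[{"claw":0,"linear":[1,0,0],"twist":0},{"claw":0,"linear":[0,0,0],"twist":0},{"claw":0,"linear":[1,0,0],"twist":0},{"claw":0,"linear":[0,0,0],"twist":0},{"claw":0,"linear":[0.5,0,0],"twist":0},{"claw":0,"linear":[0,0,0],"twist":0},{"claw":0,"linear":[0.5,0,0],"twist":0},{"claw":0,"linear":[0,0,0],"twist":0},{"claw":0,"linear":[0,0,0],"twist":0},{"claw":0,"linear":[0,0,0],"twist":0}]'
python3 go.py .424 .24 .15 24.2
```

```text
clock: 13.45
tool_pos: [0.6039, -0.1185, 0.0288]
orientation: [-102.3, 90.0, -18.6]
force: [-4.0, 1.2, 10.1]
opening: 0.0007
t 13.45 tcp [ 603.9 -118.5   28.8] jaw 173.7 j6 -13.4 down [ 0.001 -0.    -1.   ] op 0.7 F [-4.   1.2 10.1]
 twist rad -0.532 then linear [-121.4   17.1  400.7]
```

```bash
python3 -m pendant '[{"claw":0,"linear":[-20,0,0],"twist":0},{"claw":60,"linear":[-30,0,0],"twist":0},{"claw":87,"linear":[-35,0,0],"twist":0},{"claw":87,"linear":[-35,0,0],"twist":0},{"claw":87,"linear":[-30,0,0],"twist":-0.12},{"claw":87,"linear":[-20,0,0],"twist":-0.12},{"claw":87,"linear":[0,0,0],"twist":-0.12},{"claw":87,"linear":[0,0,0],"twist":-0.12},{"claw":87,"linear":[0,0,0],"twist":-0.052},{"claw":87,"linear":[0,0,20],"twist":0}]'
python3 -m pendant '[{"claw":87,"linear":[0,2,38],"twist":0},{"claw":87,"linear":[0,2,38],"twist":0},{"claw":87,"linear":[0,2,38],"twist":0},{"claw":87,"linear":[0,2,38],"twist":0},{"claw":87,"linear":[0,2,38],"twist":0},{"claw":87,"linear":[0,2,38],"twist":0},{"claw":87,"linear":[0,2,38],"twist":0},{"claw":87,"linear":[0,2,38],"twist":0},{"claw":87,"linear":[0,1,38],"twist":0},{"claw":87,"linear":[0,0,38],"twist":0}]'
python3 -m pendant '[{"claw":87,"linear":[0,0,0],"twist":0},{"claw":87,"linear":[0,0,0],"twist":0},{"claw":87,"linear":[0,0,0],"twist":0},{"claw":87,"linear":[0,0,0],"twist":0},{"claw":87,"linear":[0,0,0],"twist":0},{"claw":87,"linear":[0,0,0],"twist":0},{"claw":87,"linear":[0,0,0],"twist":0},{"claw":87,"linear":[0,0,0],"twist":0},{"claw":87,"linear":[0,0,0],"twist":0},{"claw":87,"linear":[0,0,0],"twist":0}]'
python3 - <<'E'
from seg import *
from go import go
c=cam('wrist'); im,d=snapshot('wrist'); save('w4',im); np.savez('w4.npz',im=im,d=d)
hsv=cv2.cvtColor(im,cv2.COLOR_RGB2HSV)
for b in boxes_of('wrist','tile2'):
    u,v=np.round(b['xy']).astype(int); print(b['confidence'],u,v,onz((u,v),.017,c),hsv[v,u])
r=rect((hsv[...,2]>180)&(hsv[...,1]<60)&(hsv[...,1]>8)&(hsv[...,0]>85),.017,c,(100,60,540,283)); print(r)
go(r[0][0]/1000,r[0][1]/1000,.0105,r[0][4]+90)
E
```

```text
clock: 14.28
tool_pos: [0.5962, -0.1017, 0.1974]
orientation: [163.5, 90.0, -82.3]
force: [-0.3, 0.1, 0.3]
opening: 0.0547
clock: 15.12
tool_pos: [0.4231, 0.2409, 0.1979]
orientation: [-53.3, 90.0, 60.8]
force: [1.2, 0.1, 0.1]
opening: 0.0871
clock: 15.95
tool_pos: [0.4246, 0.2393, 0.1977]
orientation: [-85.1, 90.0, 29.0]
force: [0.5, -0.5, 0.4]
opening: 0.0867
0.82 467 245 [0.30012285 0.20285021 0.017     ] [ 29 245 247]
0.76 324 222 [0.42130713 0.23502727 0.017     ] [ 97  18 247]
(array([422. , 236.5,  74.6,  55.6, -65.8]), np.int32(5651), array([322.5, 221.6]))
t 16.05 tcp [424.5 239.4 197.7] jaw -155.8 j6 -28.4 down [ 0.  0. -1.] op 87.2 F [0.  0.2 0.5]
 twist rad -0.001 then linear [187.2   3.5  -1.7]
```

View pics/w4.png

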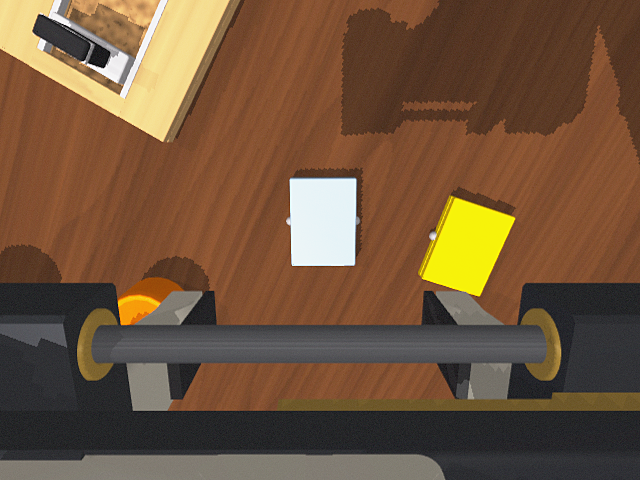

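Pale blue is centred at (323,222), with yellow clear of it at (467,245). Descending to grasp.

```bash
python3 -m pendant '[{"claw":80,"linear":[25,2,0],"twist":0},{"claw":80,"linear":[25,0,0],"twist":0},{"claw":80,"linear":[25,0,0],"twist":0},{"claw":80,"linear":[25,0,0],"twist":0},{"claw":80,"linear":[25,0,0],"twist":0},{"claw":80,"linear":[22,0,0],"twist":0},{"claw":80,"linear":[17,0,0],"twist":0},{"claw":80,"linear":[10,0,0],"twist":0},{"claw":80,"linear":[6,0,0],"twist":0},{"claw":80,"linear":[4,0,0],"twist":0}]'
python3 -m pendant '[{"claw":80,"linear":[3,0,0],"twist":0},{"claw":80,"linear":[0,0,0],"twist":0},{"claw":80,"linear":[0,0,0],"twist":0},{"claw":45,"linear":[0,0,0],"twist":0},{"claw":45,"linear":[0,0,0],"twist":0},{"claw":45,"linear":[0,0,0],"twist":0},{"claw":45,"linear":[0,0,0],"twist":0},{"claw":45,"linear":[0,0,0],"twist":0},{"claw":45,"linear":[0,0,0],"twist":0},{"claw":45,"linear":[0,0,0],"twist":0}]'
python3 go.py .422 .238 .0105 24.2
python3 -m pendant '[{"claw":45,"linear":[0,0,0],"twist":0},{"claw":45,"linear":[-10,0,0],"twist":0},{"claw":45,"linear":[-15,0,0],"twist":0},{"claw":45,"linear":[-20,0,0],"twist":0},{"claw":45,"linear":[-25,0,0],"twist":0},{"claw":45,"linear":[-25,0,0],"twist":0},{"claw":45,"linear":[-15,0,0],"twist":0},{"claw":45,"linear":[0,0,0],"twist":0},{"claw":45,"linear":[0,0,0],"twist":0},{"claw":45,"linear":[0,0,0],"twist":0}]'
python3 go.py .6135 -.0358 .12 -6.3
```

```text
clock: 16.88
tool_pos: [0.4225, 0.2386, 0.013]
orientation: [121.5, 89.9, -124.3]
force: [0.3, -0.5, 0.9]
opening: 0.08
clock: 17.72
tool_pos: [0.4226, 0.2386, 0.0109]
orientation: [94.8, 90.0, -151.0]
force: [-1.7, -0.8, 6.1]
opening: 0.0557
t 17.72 tcp [422.6 238.6  10.9] jaw -155.8 j6 -28.6 down [-0. -0. -1.] op 55.7 F [-1.7 -0.8  6.1]
 twist rad -0.0 then linear [ 0.4  0.8 -0.3]
clock: 18.55
tool_pos: [0.4221, 0.2382, 0.1198]
orientation: [97.5, 89.9, -148.3]
force: [0.0, -0.0, -2.0]
opening: 0.0557
t 18.55 tcp [422.1 238.2 119.8] jaw -155.8 j6 -28.5 down [-0.001 -0.001 -1.   ] op 55.7 F [ 0. -0. -2.]
 twist rad 0.532 then linear [-2.000e-01 -2.203e+02 -2.513e+02]
```

```bash
python3 -m pendant '[{"claw":45,"linear":[0,0,0],"twist":0.12},{"claw":45,"linear":[0,0,0],"twist":0.12},{"claw":45,"linear":[0,0,0],"twist":0.12},{"claw":45,"linear":[0,0,0],"twist":0.12},{"claw":45,"linear":[0,0,0],"twist":0.052},{"claw":45,"linear":[0,0,0],"twist":0},{"claw":45,"linear":[0,-22,-25],"twist":0},{"claw":45,"linear":[0,-22,-25],"twist":0},{"claw":45,"linear":[0,-22,-25],"twist":0},{"claw":45,"linear":[0,-22,-25],"twist":0}]'
python3 -m pendant '[{"claw":45,"linear":[0,-22,-25],"twist":0},{"claw":45,"linear":[0,-22,-25],"twist":0},{"claw":45,"linear":[0,-22,-25],"twist":0},{"claw":45,"linear":[0,-22,-25],"twist":0},{"claw":45,"linear":[0,-22,-25],"twist":0},{"claw":45,"linear":[0,-22,-26],"twist":0},{"claw":45,"linear":[0,0,0],"twist":0},{"claw":45,"linear":[0,0,0],"twist":0},{"claw":45,"linear":[0,0,0],"twist":0},{"claw":45,"linear":[0,0,0],"twist":0}]'
python3 - <<'E'
from seg import *
from go import go
go(.6135,-.0358,.031,-6.3)
c=cam('wrist'); im,d=snapshot('wrist'); save('w5',im); np.savez('w5.npz',im=im,d=d)
E
```

```text
clock: 19.38
tool_pos: [0.4992, 0.1283, 0.1196]
orientation: [127.2, 89.9, -148.9]
force: [0.5, 1.4, -1.4]
opening: 0.0553
clock: 20.22
tool_pos: [0.613, -0.0345, 0.1199]
orientation: [101.8, 89.9, -174.4]
force: [-0.4, -0.3, -1.2]
opening: 0.0557
t 20.22 tcp [613.  -34.5 119.9] jaw 173.8 j6 -21.2 down [-0.001 -0.    -1.   ] op 55.7 F [-0.4 -0.3 -1.2]
 twist rad 0.001 then linear [88.9 -0.8 -1.2]
```

View pics/w5.png

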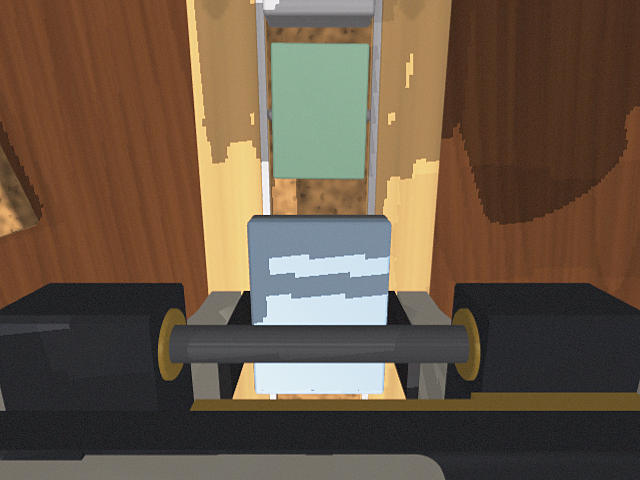

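Mint is clicked in at (320,110), with its balls under the lips and a gap to the fence. I'll check the gap before lowering blue.

Run:
```python
from h import *
c=cam('wrist'); O=np.array([.6174,0]); y0=np.array([.1097,.994]); x0=np.array([.994,-.1097])
for n,uv,z in [('mint near',(320,178),.0285),('mint far',(320,43),.0285),('fence',(320,26),.0375),('blue far',(320,219),.1265),('lipL',(271,150),.022),('lipR',(371,150),.022),('mintL',(271,178),.0285),('mintR',(365,178),.0285)]:
    w=onz(uv,z,c)[:2]-O; print(n,np.round(1000*w@x0,1),np.round(1000*w@y0,1))
```

```text
mint near -1.5 -82.2
mint far -1.3 -157.3
fence -1.3 -163.7
blue far -1.2 -75.6
lipL 28.7 -98.6
lipR -32.9 -98.7
mintL 28.4 -82.1
mintR -29.0 -82.2
```

```bash
python3 -m pendant '[{"claw":45,"linear":[15,0,0],"twist":0},{"claw":45,"linear":[20,0,0],"twist":0},{"claw":45,"linear":[20,0,0],"twist":0},{"claw":45,"linear":[12,0,0],"twist":0},{"claw":45,"linear":[8,0,0],"twist":0},{"claw":45,"linear":[5,0,0],"twist":0},{"claw":45,"linear":[4,0,0],"twist":0},{"claw":45,"linear":[3,0,0],"twist":0},{"claw":45,"linear":[2,0,0],"twist":0},{"claw":45,"linear":[0,0,0],"twist":0}]'
python3 -m pendant '[{"claw":45,"linear":[1,0,0],"twist":0},{"claw":45,"linear":[0,0,0],"twist":0},{"claw":70,"linear":[0,0,0],"twist":0},{"claw":70,"linear":[0,0,0],"twist":0},{"claw":70,"linear":[0,0,0],"twist":0},{"claw":70,"linear":[0,0,0],"twist":0},{"claw":70,"linear":[-10,0,0],"twist":0},{"claw":70,"linear":[-15,0,0],"twist":0},{"claw":70,"linear":[-15,0,0],"twist":0},{"claw":0,"linear":[-10,0,0],"twist":0}]'
python3 -m pendant '[{"claw":0,"linear":[0,0,0],"twist":0},{"claw":0,"linear":[0,0,0],"twist":0},{"claw":0,"linear":[0,0,0],"twist":0},{"claw":0,"linear":[0,0,0],"twist":0},{"claw":0,"linear":[0,0,0],"twist":0},{"claw":0,"linear":[0,0,0],"twist":0},{"claw":0,"linear":[0,0,0],"twist":0},{"claw":0,"linear":[0,0,0],"twist":0},{"claw":0,"linear":[0,0,0],"twist":0},{"claw":0,"linear":[0,0,0],"twist":0}]'
python3 - <<'E'
from seg import *
from go import go
go(.6135,-.0358,.038,-6.3)
im,d=snapshot('wrist'); save('w6',im[:300,150:490])
E
```

```text
clock: 21.1
tool_pos: [0.6139, -0.0349, 0.0318]
orientation: [-66.9, 90.0, 16.8]
force: [-0.2, 0.3, -1.3]
opening: 0.0553
clock: 21.93
tool_pos: [0.6145, -0.0349, 0.0828]
orientation: [-81.7, 89.9, 2.0]
force: [0.4, -0.4, 0.4]
opening: 0.067
clock: 22.77
tool_pos: [0.6138, -0.0349, 0.0806]
orientation: [95.2, 90.0, 178.9]
force: [-0.1, 0.4, 0.3]
opening: 0.003
t 22.77 tcp [613.8 -34.9  80.6] jaw 173.7 j6 -21.2 down [-0.  0. -1.] op 3.0 F [-0.1  0.4  0.3]
 twist rad -0.0 then linear [42.6  0.2 -0.9]
```

View pics/w6.png

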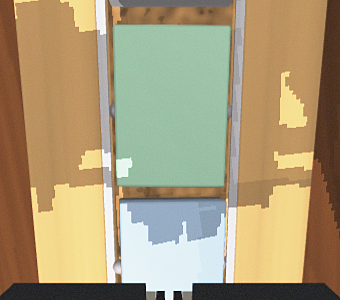

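Blue sits straight on its catches, just short of mint (crop rows 185-198 gap). Pressing it.

```bash
python3 -m pendant '[{"claw":0,"linear":[15,0,0],"twist":0},{"claw":0,"linear":[15,0,0],"twist":0},{"claw":0,"linear":[9,0,0],"twist":0},{"claw":0,"linear":[2,0,0],"twist":0},{"claw":0,"linear":[2,0,0],"twist":0},{"claw":0,"linear":[1,0,0],"twist":0},{"claw":0,"linear":[1,0,0],"twist":0},{"claw":0,"linear":[1,0,0],"twist":0},{"claw":0,"linear":[1,0,0],"twist":0},{"claw":0,"linear":[1,0,0],"twist":0}]'
python3 -m pendant '[{"claw":0,"linear":[1,0,0],"twist":0},{"claw":0,"linear":[0,0,0],"twist":0},{"claw":0,"linear":[1,0,0],"twist":0},{"claw":0,"linear":[0,0,0],"twist":0},{"claw":0,"linear":[1,0,0],"twist":0},{"claw":0,"linear":[0,0,0],"twist":0},{"claw":0,"linear":[0.5,0,0],"twist":0},{"claw":0,"linear":[0,0,0],"twist":0},{"claw":0,"linear":[0.5,0,0],"twist":0},{"claw":0,"linear":[0,0,0],"twist":0}]'
python3 go.py .6389 .1948 .15 83.7
```

```text
clock: 23.65
tool_pos: [0.614, -0.0349, 0.033]
orientation: [-71.3, 90.0, 12.4]
force: [-1.1, 0.1, 1.4]
opening: 0.0003
clock: 24.48
tool_pos: [0.6138, -0.035, 0.0289]
orientation: [-134.2, 90.0, -50.5]
force: [-0.8, 0.7, 2.0]
opening: 0.0004
t 24.48 tcp [613.8 -35.   28.9] jaw 173.7 j6 -21.2 down [ 0. -0. -1.] op 0.4 F [-0.8  0.7  2. ]
 twist rad -1.571 then linear [-1.211e+02 -2.311e+02  2.000e-01]
```

```bash
python3 -m pendant '[{"claw":0,"linear":[0.7,0,0],"twist":0},{"claw":0,"linear":[0,0,0],"twist":0},{"claw":0,"linear":[0,0,0],"twist":0},{"claw":0,"linear":[-20,0,0],"twist":0},{"claw":0,"linear":[-35,0,0],"twist":0},{"claw":50,"linear":[-35,0,0],"twist":0},{"claw":50,"linear":[-32,0,0],"twist":-0.12},{"claw":50,"linear":[0,0,0],"twist":-0.12},{"claw":50,"linear":[0,0,0],"twist":-0.12},{"claw":50,"linear":[0,0,0],"twist":-0.12}]'
python3 -m pendant '[{"claw":50,"linear":[0,0,0],"twist":-0.12},{"claw":50,"linear":[0,0,0],"twist":-0.12},{"claw":50,"linear":[0,0,0],"twist":-0.12},{"claw":50,"linear":[0,0,0],"twist":-0.12},{"claw":50,"linear":[0,0,0],"twist":-0.12},{"claw":50,"linear":[0,0,0],"twist":-0.12},{"claw":50,"linear":[0,0,0],"twist":-0.12},{"claw":50,"linear":[0,0,0],"twist":-0.12},{"claw":50,"linear":[0,0,0],"twist":-0.12},{"claw":50,"linear":[0,-26,0],"twist":-0.01}]'
python3 -m pendant '[{"claw":50,"linear":[0,-30,0],"twist":0},{"claw":50,"linear":[0,-30,0],"twist":0},{"claw":50,"linear":[0,-30,0],"twist":0},{"claw":50,"linear":[0,-30,0],"twist":0},{"claw":50,"linear":[0,-30,0],"twist":0},{"claw":50,"linear":[0,-30,0],"twist":0},{"claw":50,"linear":[0,-25,0],"twist":0},{"claw":50,"linear":[0,0,0],"twist":0},{"claw":50,"linear":[0,0,0],"twist":0},{"claw":50,"linear":[0,0,0],"twist":0}]'
python3 - <<'E'
from seg import *
from go import go
go(.6389,.1948,.15,83.7)
c=cam('wrist'); im,d=snapshot('wrist'); save('w7',im); np.savez('w7.npz',im=im,d=d)
hsv=cv2.cvtColor(im,cv2.COLOR_RGB2HSV)
for b in boxes_of('wrist','stop_grip'): print(b, onz(b['xy'],.0605,c))
im,d=snapshot('top'); save('top2',im); c=cam('top'); hsv=cv2.cvtColor(im,cv2.COLOR_RGB2HSV)
print('pot',boxes_of('top','sugar_pot'),[onz(b['xy'],.045,c) for b in boxes_of('top','sugar_pot')])
E
```

```text
clock: 25.32
tool_pos: [0.614, -0.0348, 0.1509]
orientation: [-90.2, 89.9, 21.4]
force: [-0.3, 0.2, 0.3]
opening: 0.0281
clock: 26.15
tool_pos: [0.6162, -0.0115, 0.1498]
orientation: [30.6, 89.9, -155.4]
force: [-0.0, 0.6, -0.3]
opening: 0.0503
clock: 26.98
tool_pos: [0.6392, 0.1944, 0.1496]
orientation: [34.5, 90.0, -151.9]
force: [-1.3, -0.4, 0.4]
opening: 0.0501
t 26.98 tcp [639.2 194.4 149.6] jaw -96.3 j6 50.1 down [-0.001 -0.    -1.   ] op 50.1 F [-1.3 -0.4  0.4]
 twist rad -0.0 then linear [-0.4 -0.4  0.4]
{'xy': [333.3, 243.1], 'confidence': 0.92} [0.64515574 0.18426653 0.0605    ]
pot [] []
```

View pics/w7.png

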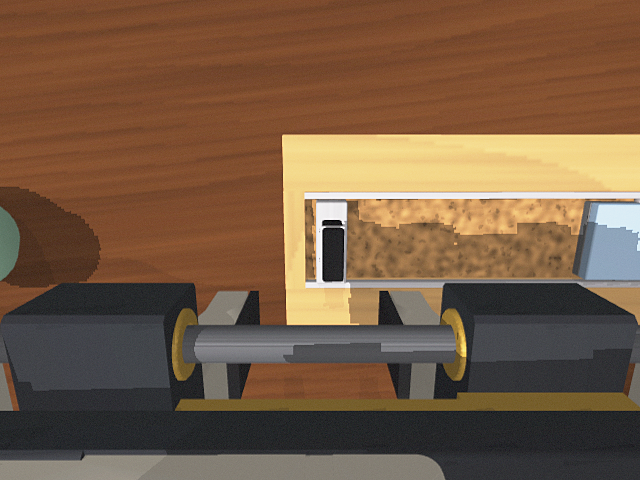

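```bash
python3 - <<'E'
from seg import *
c=cam('wrist'); O=np.array([.6174,0]); y0=np.array([.1097,.994]); x0=np.array([.994,-.1097])
im=np.load('w7.npz')['im']; hsv=cv2.cvtColor(im,cv2.COLOR_RGB2HSV)
m=(hsv[...,2]<45); e=np.where(m[255,290:370])[0]+290; f=np.where(m[200:290,333])[0]+200
print(e.min(),e.max(),f.min(),f.max())
for n,uv,z in [('gripL',(e.min(),255),.0605),('gripR',(e.max(),255),.0605),('grip',(333,(f.min()+f.max())/2+3),.0605),('slide',(347,220),.029),('boardend',(283,180),.022),('lipfar',(450,199),.022),('lipnear',(450,280),.022),('tile',(588,240),.0285)]:
    w=onz(uv,z,c)[:2]; print(n,np.round(w*1000,1),np.round(1000*(w-O)@x0,1),np.round(1000*(w-O)@y0,1))
P=cloud(np.load('w7.npz')['d'],c); print(np.round(P[215:270:12,600:640:12,2],4))
E
python3 go.py .6389 .1948 .15 83.7
```

```text
323 342 220 280
gripL [638.4 190.9] -0.1 192.0
gripR [637.  178.8] -0.1 179.9
grip [639.  184.4] 1.2 185.7
slide [652.9 172. ] 16.4 174.9
boardend [684.9 213.6] 43.7 219.7
lipfar [658.4  97.7] 30.1 101.6
lipnear [597.5  99.4] -30.7 96.6
tile [619.3   2.8] 1.5 3.0
[[0.0305 0.0281 0.0291 0.0284]
 [0.0279 0.3083 0.0281 0.0284]
 [0.0282 0.0288 0.0297 0.0289]
 [0.0273 0.0297 0.0289 0.0291]
 [0.0287 0.03   0.0291 0.0288]]
t 27.23 tcp [639.6 193.7 150.1] jaw -96.4 j6 50.1 down [ 0.  0. -1.] op 50.1 F [-0.7  0.2 -0.1]
 twist rad -0.002 then linear [ 0.1 -1.   0.8]
```

View pics/top2.png

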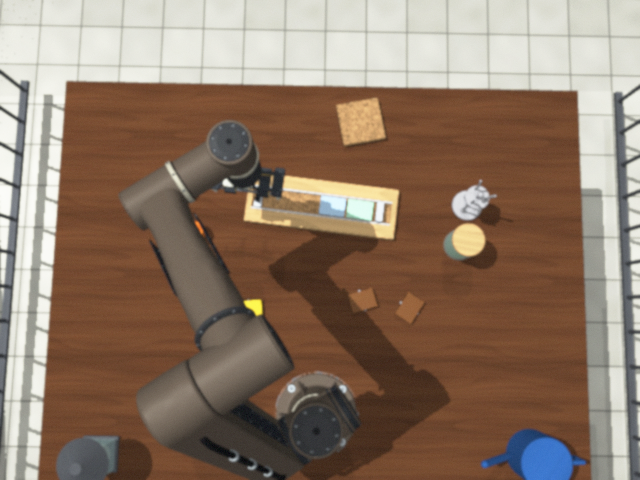

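Grip sits at about board y = 186 (grip at (333,255)), and blue is level at 28.5 mm. Moving 9 mm towards −y and descending.

```bash
python3 -m pendant '[{"claw":50,"linear":[15,9,0],"twist":0},{"claw":50,"linear":[20,0,0],"twist":0},{"claw":50,"linear":[20,0,0],"twist":0},{"claw":50,"linear":[20,0,0],"twist":0},{"claw":50,"linear":[15,0,0],"twist":0},{"claw":50,"linear":[10,0,0],"twist":0},{"claw":50,"linear":[7,0,0],"twist":0},{"claw":50,"linear":[5,0,0],"twist":0},{"claw":50,"linear":[0,0,0],"twist":0},{"claw":50,"linear":[0,0,0],"twist":0}]'
python3 -m pendant '[{"claw":0,"linear":[0,0,0],"twist":0},{"claw":0,"linear":[0,0,0],"twist":0},{"claw":0,"linear":[0,0,0],"twist":0},{"claw":0,"linear":[0,0,0],"twist":0},{"claw":0,"linear":[0,0,0],"twist":0},{"claw":0,"linear":[0,0,0],"twist":0},{"claw":0,"linear":[0,0,0],"twist":0},{"claw":0,"linear":[0,0,0],"twist":0},{"claw":0,"linear":[0,0,0],"twist":0},{"claw":0,"linear":[0,0,0],"twist":0}]'
python3 go.py .6179 .0043 .038 83.7
```

```text
clock: 28.07
tool_pos: [0.639, 0.1857, 0.0385]
orientation: [-156.4, 90.0, 17.2]
force: [0.0, -0.5, 0.2]
opening: 0.0502
clock: 28.9
tool_pos: [0.6386, 0.1856, 0.0381]
orientation: [-179.7, 90.0, -6.0]
force: [0.1, -0.5, 1.2]
opening: 0.0135
t 28.9 tcp [638.6 185.6  38.1] jaw -96.3 j6 50.7 down [ 0. -0. -1.] op 13.5 F [ 0.1 -0.5  1.2]
 twist rad -0.001 then linear [1.000e-01 1.825e+02 7.000e-01]
```

```bash
python3 -m pendant '[{"claw":0,"linear":[0,8,0],"twist":0},{"claw":0,"linear":[0,16,0],"twist":0},{"claw":0,"linear":[0,20,0],"twist":0},{"claw":0,"linear":[0,20,0.3],"twist":0},{"claw":0,"linear":[0,20,0],"twist":0},{"claw":0,"linear":[0,20,0],"twist":0},{"claw":0,"linear":[0,20,0.3],"twist":0},{"claw":0,"linear":[0,18,0],"twist":0},{"claw":0,"linear":[0,14,0],"twist":0},{"claw":0,"linear":[0,10,0],"twist":0}]'
python3 -m pendant '[{"claw":0,"linear":[0,5,0],"twist":0},{"claw":0,"linear":[0,4,0],"twist":0},{"claw":0,"linear":[0,3,0],"twist":0},{"claw":0,"linear":[0,2,0],"twist":0},{"claw":0,"linear":[0,2,0],"twist":0},{"claw":0,"linear":[0,2,0],"twist":0},{"claw":0,"linear":[0,2,0],"twist":0},{"claw":0,"linear":[0,2,0],"twist":0},{"claw":0,"linear":[0,0,0],"twist":0},{"claw":0,"linear":[0,0,0],"twist":0}]'
python3 - <<'E'
from seg import *
from go import go
go(.6179,-.006,.038,83.7)
c=cam('wrist'); im,d=snapshot('wrist'); save('w8',im); np.savez('w8.npz',im=im,d=d)
E
```

```text
clock: 29.73
tool_pos: [0.6203, 0.0194, 0.0381]
orientation: [-158.4, 89.9, 15.2]
force: [4.1, 1.8, -2.7]
opening: 0.0137
clock: 30.57
tool_pos: [0.6181, -0.0006, 0.0381]
orientation: [-163.4, 89.9, 10.3]
force: [4.8, 0.9, -2.9]
opening: 0.0137
t 30.57 tcp [ 6.181e+02 -6.000e-01  3.810e+01] jaw -96.3 j6 65.7 down [ 0.002  0.    -1.   ] op 13.7 F [ 4.8  0.9 -2.9]
 twist rad -0.0 then linear [ 0.1  5.4 -0.3]
```

View pics/w8.png

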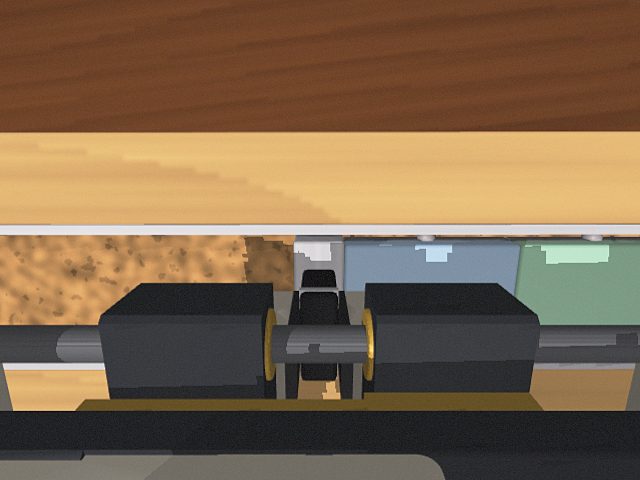

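The stop touches blue (347,265) and blue touches mint (517,265). Continuing in small steps until the y force rises.

```bash
for i in 1; do python3 -m pendant '[{"claw":0,"linear":[0,1,0],"twist":0},{"claw":0,"linear":[0,1,0],"twist":0},{"claw":0,"linear":[0,1,0],"twist":0},{"claw":0,"linear":[0,0,0],"twist":0},{"claw":0,"linear":[0,0,0],"twist":0},{"claw":0,"linear":[0,0,0],"twist":0},{"claw":0,"linear":[0,0,0],"twist":0},{"claw":0,"linear":[0,0,0],"twist":0},{"claw":0,"linear":[0,0,0],"twist":0},{"claw":0,"linear":[0,0,0],"twist":0}]'
python3 -m pendant '[{"claw":0,"linear":[0,1,0],"twist":0},{"claw":0,"linear":[0,0,0],"twist":0},{"claw":0,"linear":[0,1,0],"twist":0},{"claw":0,"linear":[0,0,0],"twist":0},{"claw":0,"linear":[0,0,0],"twist":0},{"claw":0,"linear":[0,0,0],"twist":0},{"claw":0,"linear":[0,0,0],"twist":0},{"claw":0,"linear":[0,0,0],"twist":0},{"claw":0,"linear":[0,0,0],"twist":0},{"claw":0,"linear":[0,0,0],"twist":0}]'; done; python3 go.py .6179 -.006 .038 83.7
```

```text
clock: 31.45
tool_pos: [0.6178, -0.0034, 0.0381]
orientation: [-158.6, 89.9, 15.1]
force: [4.9, 2.4, -2.8]
opening: 0.0137
clock: 32.28
tool_pos: [0.6176, -0.0054, 0.0381]
orientation: [-157.3, 89.9, 16.4]
force: [5.2, 1.9, -2.0]
opening: 0.0139
t 32.28 tcp [617.6  -5.4  38.1] jaw -96.3 j6 66.1 down [ 0.002  0.    -1.   ] op 13.9 F [ 5.2  1.9 -2. ]
 twist rad -0.0 then linear [ 0.1  0.6 -0.4]
```

```bash
python3 -m pendant '[{"claw":0,"linear":[0,1,-0.4],"twist":0},{"claw":0,"linear":[0,0,0],"twist":0},{"claw":0,"linear":[0,1,0],"twist":0},{"claw":0,"linear":[0,0,0],"twist":0},{"claw":0,"linear":[0,0,0],"twist":0},{"claw":0,"linear":[0,0,0],"twist":0},{"claw":0,"linear":[0,0,0],"twist":0},{"claw":0,"linear":[0,0,0],"twist":0},{"claw":0,"linear":[0,0,0],"twist":0},{"claw":0,"linear":[0,0,0],"twist":0}]'
python3 -m pendant '[{"claw":0,"linear":[0,1,0],"twist":0},{"claw":0,"linear":[0,0,0],"twist":0},{"claw":0,"linear":[0,0,0],"twist":0},{"claw":0,"linear":[0,0,0],"twist":0},{"claw":0,"linear":[0,0,0],"twist":0},{"claw":0,"linear":[0,0,0],"twist":0},{"claw":0,"linear":[0,0,0],"twist":0},{"claw":0,"linear":[0,0,0],"twist":0},{"claw":0,"linear":[0,0,0],"twist":0},{"claw":0,"linear":[0,0,0],"twist":0}]'; python3 go.py .6179 -.006 .038 83.7
```

```text
clock: 33.12
tool_pos: [0.6175, -0.0064, 0.0381]
orientation: [-127.1, 89.9, 46.6]
force: [2.4, 7.7, -0.4]
opening: 0.0137
clock: 33.95
tool_pos: [0.6175, -0.0065, 0.0381]
orientation: [-120.9, 89.8, 52.8]
force: [2.1, 12.4, -0.6]
opening: 0.0138
t 33.95 tcp [617.5  -6.5  38.1] jaw -96.3 j6 66.4 down [ 0.002  0.003 -1.   ] op 13.8 F [ 2.1 12.4 -0.6]
 twist rad 0.0 then linear [ 0.1 -0.5 -0.3]
```

Row tight at 12 N (TCP y = −6.5 mm). Backing off by about 4.5 mm actual travel.

```bash
python3 -m pendant '[{"claw":0,"linear":[0,-2,0],"twist":0},{"claw":0,"linear":[0,-2,0],"twist":0},{"claw":0,"linear":[0,-1.5,0],"twist":0},{"claw":0,"linear":[0,-1,0],"twist":0},{"claw":0,"linear":[0,0,0],"twist":0},{"claw":0,"linear":[0,0,0],"twist":0},{"claw":0,"linear":[0,0,0],"twist":0},{"claw":0,"linear":[0,0,0],"twist":0},{"claw":0,"linear":[0,0,0],"twist":0},{"claw":0,"linear":[0,0,0],"twist":0}]'; python3 go.py .6179 -.002 .038 83.7
```

```text
clock: 34.78
tool_pos: [0.6179, -0.0028, 0.0381]
orientation: [170.9, 90.0, -15.4]
force: [4.8, -0.9, -1.9]
opening: 0.0133
t 34.78 tcp [617.9  -2.8  38.1] jaw -96.3 j6 65.8 down [ 0.001 -0.    -1.   ] op 13.3 F [ 4.8 -0.9 -1.9]
 twist rad -0.001 then linear [ 0.1 -0.8  0.1]
```

```bash
python3 -m pendant '[{"claw":0,"linear":[0,-0.7,0],"twist":0},{"claw":0,"linear":[0,0,0],"twist":0},{"claw":0,"linear":[0,0,0],"twist":0},{"claw":35,"linear":[0,0,0],"twist":0},{"claw":35,"linear":[0,0,0],"twist":0},{"claw":35,"linear":[0,0,0],"twist":0},{"claw":35,"linear":[0,0,0],"twist":0},{"claw":35,"linear":[-10,0,0],"twist":0},{"claw":35,"linear":[-20,0,0],"twist":0},{"claw":35,"linear":[-30,0,0],"twist":0}]'
python3 -m pendant '[{"claw":80,"linear":[-35,0,0],"twist":0},{"claw":80,"linear":[-35,0,0],"twist":0},{"claw":80,"linear":[0,-15,10],"twist":0},{"claw":80,"linear":[0,-25,20],"twist":0},{"claw":80,"linear":[0,-25,20],"twist":0},{"claw":80,"linear":[0,-25,20],"twist":0},{"claw":80,"linear":[0,-20,0],"twist":0},{"claw":80,"linear":[0,0,0],"twist":0},{"claw":80,"linear":[0,0,0],"twist":0},{"claw":80,"linear":[0,0,0],"twist":0}]'
python3 - <<'E'
from seg import *
from go import go
for cn in ('top','side'):
    im,d=snapshot(cn); save(cn+'3',im); c=cam(cn); np.savez(cn+'3.npz',im=im,d=d)
    for b in boxes_of(cn,'sugar_pot'): print(cn,b,onz(b['xy'],.045,c), onz(b['xy'],.03,c))
go(.526,.371,.15)
E
```

```text
clock: 35.62
tool_pos: [0.6155, -0.0024, 0.0967]
orientation: [18.5, 89.7, -167.9]
force: [0.6, -0.5, 0.3]
opening: 0.0349
clock: 36.45
tool_pos: [0.56, 0.115, 0.1685]
orientation: [-154.4, 90.0, 19.3]
force: [-0.0, -1.0, -0.7]
opening: 0.0799
side {'xy': [274.3, 380.6], 'confidence': 0.87} [0.48937556 0.37153706 0.045     ] [0.49189986 0.36505608 0.03      ]
t 36.65 tcp [560.1 114.3 167.9] jaw -96.4 j6 52.5 down [-0. -0. -1.] op 79.8 F [ 0.5 -1.1 -0. ]
 twist rad 0.0 then linear [  17.9 -251.3   62.6]
```

View pics/top3.png

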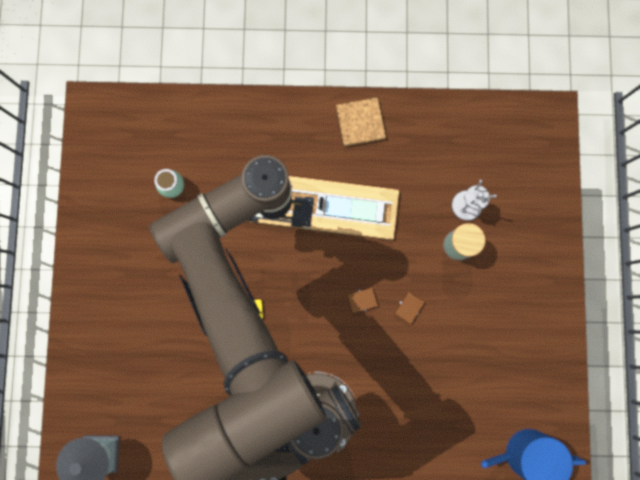

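The tiles are in a closed row with the stop just clear at (322,203). The pot was knocked; the side camera puts it near (0.49, 0.37). Turning the jaws back and going above it.

```bash
python3 -m pendant '[{"claw":87,"linear":[-15,0,0],"twist":0.12},{"claw":87,"linear":[-15,0,0],"twist":0.12},{"claw":87,"linear":[0,0,0],"twist":0.12},{"claw":87,"linear":[0,0,0],"twist":0.12},{"claw":87,"linear":[0,0,0],"twist":0.12},{"claw":87,"linear":[0,0,0],"twist":0.12},{"claw":87,"linear":[0,0,0],"twist":0.12},{"claw":87,"linear":[0,0,0],"twist":0.12},{"claw":87,"linear":[0,0,0],"twist":0.12},{"claw":87,"linear":[0,0,0],"twist":0.12}]'
python3 -m pendant '[{"claw":87,"linear":[0,0,0],"twist":0.12},{"claw":87,"linear":[0,0,0],"twist":0.12},{"claw":87,"linear":[0,0,0],"twist":0.12},{"claw":87,"linear":[0,14,35],"twist":0.011},{"claw":87,"linear":[0,14,35],"twist":0},{"claw":87,"linear":[0,14,35],"twist":0},{"claw":87,"linear":[0,14,35],"twist":0},{"claw":87,"linear":[0,14,35],"twist":0},{"claw":87,"linear":[0,14,35],"twist":0},{"claw":87,"linear":[0,14,35],"twist":0}]'
python3 -m pendant '[{"claw":87,"linear":[0,0,0],"twist":0},{"claw":87,"linear":[0,0,0],"twist":0},{"claw":87,"linear":[0,0,0],"twist":0},{"claw":87,"linear":[0,0,0],"twist":0},{"claw":87,"linear":[0,0,0],"twist":0},{"claw":87,"linear":[0,0,0],"twist":0},{"claw":87,"linear":[0,0,0],"twist":0},{"claw":87,"linear":[0,0,0],"twist":0},{"claw":87,"linear":[0,0,0],"twist":0},{"claw":87,"linear":[0,0,0],"twist":0}]'
python3 - <<'E'
from seg import *
from go import go
c=cam('wrist'); im,d=snapshot('wrist'); save('w9',im); np.savez('w9.npz',im=im,d=d)
hsv=cv2.cvtColor(im,cv2.COLOR_RGB2HSV)
for b in boxes_of('wrist','sugar_pot'): print(b,onz(b['xy'],.045,c))
m=(hsv[...,0]<16)&(hsv[...,1]>215)&(hsv[...,2]>90)
P=cloud(d,c); q=P[m&(d>0)]; q=q[(q[:,2]>.015)&(q[:,2]<.07)&(abs(q[:,0]-.49)<.1)&(abs(q[:,1]-.37)<.1)]
print(len(q),np.round(q.min(0),3),np.round(q.max(0),3)); k=q[q[:,2]>.056]; print('knob',len(k),k.mean(0) if len(k) else '')
s=q[(q[:,2]>.036)&(q[:,2]<.05)]; print('shoulder',cv2.minEnclosingCircle((s[:,:2]*1000).astype(np.float32)))
go(.49,.37,.02,-6.3)
E
```

```text
clock: 37.48
tool_pos: [0.5602, 0.1143, 0.1978]
orientation: [106.5, 90.0, -149.0]
force: [-0.4, -0.7, 1.1]
opening: 0.0869
clock: 38.32
tool_pos: [0.489, 0.3703, 0.198]
orientation: [176.7, 90.0, -99.7]
force: [0.9, 0.7, -0.2]
opening: 0.0872
clock: 39.15
tool_pos: [0.4895, 0.3692, 0.1981]
orientation: [-20.7, 90.0, 62.9]
force: [0.5, 0.7, -0.2]
opening: 0.0869
{'xy': [320.2, 215.9], 'confidence': 0.6} [0.48673713 0.35643513 0.045     ]
853 [0.457 0.33  0.015] [0.516 0.389 0.063]
knob 104 [0.48600037 0.35575178 0.06081928]
shoulder ((486.5197448730469, 360.08087158203125), 29.795825958251953)
t 39.25 tcp [489.4 369.3 198. ] jaw 173.6 j6 -61.6 down [-0.  0. -1.] op 87.2 F [0.6 0.8 1.5]
 twist rad -0.001 then linear [178.   -0.5   0.8]
```

View pics/w9.png

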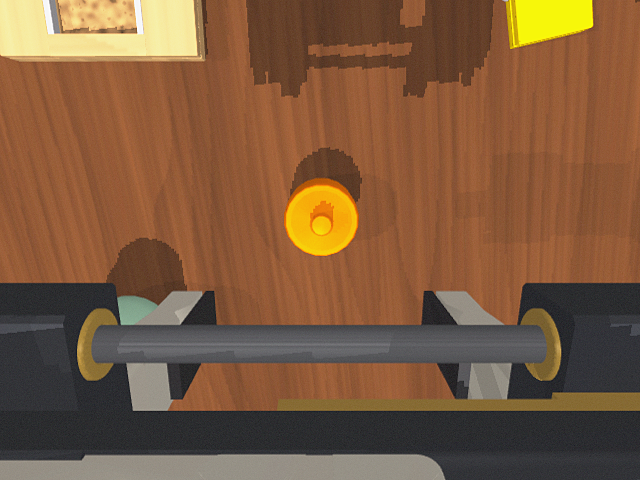

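The pot is upright at (321,218), i.e. (0.4865, 0.360). Descending.

```bash
python3 -m pendant '[{"claw":87,"linear":[20,1.7,-9.5],"twist":0},{"claw":87,"linear":[25,0,0],"twist":0},{"claw":87,"linear":[25,0,0],"twist":0},{"claw":87,"linear":[25,0,0],"twist":0},{"claw":87,"linear":[25,0,0],"twist":0},{"claw":87,"linear":[22,0,0],"twist":0},{"claw":87,"linear":[18,0,0],"twist":0},{"claw":87,"linear":[12,0,0],"twist":0},{"claw":87,"linear":[8,0,0],"twist":0},{"claw":87,"linear":[0,0,0],"twist":0}]'
python3 -m pendant '[{"claw":87,"linear":[0,0,0],"twist":0},{"claw":40,"linear":[0,0,0],"twist":0},{"claw":40,"linear":[0,0,0],"twist":0},{"claw":40,"linear":[0,0,0],"twist":0},{"claw":40,"linear":[0,0,0],"twist":0},{"claw":40,"linear":[0,0,0],"twist":0},{"claw":40,"linear":[0,0,0],"twist":0},{"claw":40,"linear":[0,0,0],"twist":0},{"claw":40,"linear":[0,0,0],"twist":0},{"claw":40,"linear":[0,0,0],"twist":0}]'
python3 go.py .4867 .36 .018
python3 -m pendant '[{"claw":40,"linear":[-5,0,0],"twist":0},{"claw":40,"linear":[-10,0,0],"twist":0},{"claw":40,"linear":[-20,0,0],"twist":0},{"claw":40,"linear":[-25,0,0],"twist":0},{"claw":40,"linear":[-25,0,0],"twist":0},{"claw":40,"linear":[-25,0,0],"twist":0},{"claw":40,"linear":[-10,0,0],"twist":0},{"claw":40,"linear":[0,0,0],"twist":0},{"claw":40,"linear":[0,0,0],"twist":0},{"claw":40,"linear":[0,0,0],"twist":0}]'
python3 go.py .603 -.1295 .15 -6.3
```

```text
clock: 40.08
tool_pos: [0.486, 0.3593, 0.0162]
orientation: [147.6, 89.8, -128.8]
force: [-0.1, -0.6, 0.2]
opening: 0.0871
clock: 40.92
tool_pos: [0.4868, 0.3603, 0.0185]
orientation: [-37.6, 90.0, 46.1]
force: [-2.0, -0.3, 5.8]
opening: 0.0591
t 40.92 tcp [486.8 360.3  18.5] jaw 173.6 j6 -61.3 down [ 0.  0. -1.] op 59.1 F [-2.  -0.3  5.8]
 twist rad 0.0 then linear [ 0.5  0.1 -0.3]
clock: 41.75
tool_pos: [0.4859, 0.3593, 0.1365]
orientation: [136.4, 89.9, -140.0]
force: [-0.8, 0.1, -1.8]
opening: 0.0588
t 41.75 tcp [485.9 359.3 136.5] jaw 173.6 j6 -61.3 down [-0.002 -0.001 -1.   ] op 58.8 F [-0.8  0.1 -1.8]
 twist rad -0.001 then linear [ -13. -170. -473.]
```

```bash
python3 -m pendant '[{"claw":40,"linear":[0,-6,-16],"twist":0},{"claw":40,"linear":[0,-12,-33],"twist":0},{"claw":40,"linear":[0,-12,-34],"twist":0},{"claw":40,"linear":[0,-12,-34],"twist":0},{"claw":40,"linear":[0,-12,-34],"twist":0},{"claw":40,"linear":[0,-12,-34],"twist":0},{"claw":40,"linear":[0,-12,-34],"twist":0},{"claw":40,"linear":[0,-12,-34],"twist":0},{"claw":40,"linear":[0,-12,-34],"twist":0},{"claw":40,"linear":[0,-12,-34],"twist":0}]'
python3 -m pendant '[{"claw":40,"linear":[0,-12,-34],"twist":0},{"claw":40,"linear":[0,-12,-34],"twist":0},{"claw":40,"linear":[0,-12,-34],"twist":0},{"claw":40,"linear":[0,-12,-34],"twist":0},{"claw":40,"linear":[0,-8,-17],"twist":0},{"claw":40,"linear":[0,0,0],"twist":0},{"claw":40,"linear":[0,0,0],"twist":0},{"claw":40,"linear":[0,0,0],"twist":0},{"claw":40,"linear":[0,0,0],"twist":0},{"claw":40,"linear":[0,0,0],"twist":0}]'
python3 - <<'E'
from seg import *
from go import go
go(.603,-.1307,.049,-6.3)
c=cam('wrist'); im,d=snapshot('wrist'); save('w10',im); np.savez('w10.npz',im=im,d=d)
E
```

```text
clock: 42.58
tool_pos: [0.5635, 0.026, 0.1364]
orientation: [113.8, 89.8, -162.6]
force: [0.4, -0.6, -0.9]
opening: 0.0587
clock: 43.42
tool_pos: [0.6028, -0.129, 0.1377]
orientation: [92.3, 90.0, 176.0]
force: [-0.2, 0.2, -1.2]
opening: 0.0592
t 43.42 tcp [ 602.8 -129.   137.7] jaw 173.7 j6 -12.3 down [-0.001  0.    -1.   ] op 59.2 F [-0.2  0.2 -1.2]
 twist rad 0.0 then linear [88.7 -0.4 -1.7]
```

View pics/w10.png

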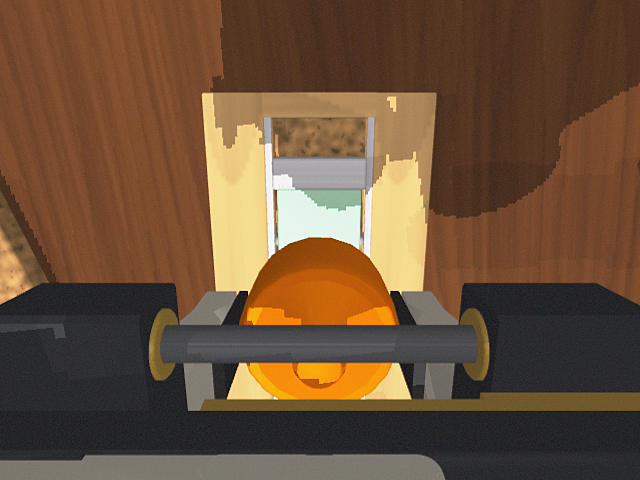

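Mint sits against the fence at (320,189). The pot is still held at 59 mm opening. Lowering it.

```bash
python3 -m pendant '[{"claw":40,"linear":[10,0,-1.7],"twist":0},{"claw":40,"linear":[20,0,0],"twist":0},{"claw":40,"linear":[20,0,0],"twist":0},{"claw":40,"linear":[15,0,0],"twist":0},{"claw":40,"linear":[10,0,0],"twist":0},{"claw":40,"linear":[6,0,0],"twist":0},{"claw":40,"linear":[3,0,0],"twist":0},{"claw":40,"linear":[2,0,0],"twist":0},{"claw":40,"linear":[0,0,0],"twist":0},{"claw":40,"linear":[0,0,0],"twist":0}]'
python3 -m pendant '[{"claw":40,"linear":[1,0,0],"twist":0},{"claw":40,"linear":[0,0,0],"twist":0},{"claw":40,"linear":[1,0,0],"twist":0},{"claw":40,"linear":[0,0,0],"twist":0},{"claw":40,"linear":[1,0,0],"twist":0},{"claw":40,"linear":[0,0,0],"twist":0},{"claw":40,"linear":[0,0,0],"twist":0},{"claw":40,"linear":[0,0,0],"twist":0},{"claw":40,"linear":[0,0,0],"twist":0},{"claw":40,"linear":[0,0,0],"twist":0}]'
```

```text
clock: 44.3
tool_pos: [0.6035, -0.1315, 0.0527]
orientation: [-84.0, 89.9, -0.4]
force: [-0.0, -0.0, -1.3]
opening: 0.0592
clock: 45.13
tool_pos: [0.603, -0.1315, 0.049]
orientation: [-97.7, 90.0, -14.0]
force: [0.2, 0.3, -2.2]
opening: 0.0589
```

```bash
python3 -m pendant '[{"claw":40,"linear":[0.7,0,0],"twist":0},{"claw":40,"linear":[0,0,0],"twist":0},{"claw":40,"linear":[0.7,0,0],"twist":0},{"claw":40,"linear":[0,0,0],"twist":0},{"claw":40,"linear":[0.6,0,0],"twist":0},{"claw":40,"linear":[0,0,0],"twist":0},{"claw":40,"linear":[0,0,0],"twist":0},{"claw":40,"linear":[0,0,0],"twist":0},{"claw":40,"linear":[0,0,0],"twist":0},{"claw":40,"linear":[0,0,0],"twist":0}]'
python3 go.py .603 -.1307 .047 -6.3
```

```text
clock: 45.97
tool_pos: [0.603, -0.1316, 0.047]
orientation: [-98.3, 90.0, -14.6]
force: [0.5, -0.1, 0.2]
opening: 0.0589
t 45.97 tcp [ 603.  -131.6   47. ] jaw 173.6 j6 -12.2 down [ 0. -0. -1.] op 58.9 F [ 0.5 -0.1  0.2]
 twist rad -0.001 then linear [0.  0.1 0.9]
```

The weight is now carried by the tile. Releasing, then retreating and checking.

```bash
python3 -m pendant '[{"claw":40,"linear":[0.3,0,0],"twist":0},{"claw":65,"linear":[0,0,0],"twist":0},{"claw":87,"linear":[0,0,0],"twist":0},{"claw":87,"linear":[0,0,0],"twist":0},{"claw":87,"linear":[0,0,0],"twist":0},{"claw":87,"linear":[0,0,0],"twist":0},{"claw":87,"linear":[-5,0,0],"twist":0},{"claw":87,"linear":[-15,0,0],"twist":0},{"claw":87,"linear":[-25,0,0],"twist":0},{"claw":87,"linear":[-30,0,0],"twist":0}]'
python3 -m pendant '[{"claw":87,"linear":[-35,0,0],"twist":0},{"claw":87,"linear":[-35,0,0],"twist":0},{"claw":87,"linear":[-20,0,20],"twist":0},{"claw":87,"linear":[-20,10,30],"twist":0},{"claw":87,"linear":[0,20,35],"twist":0},{"claw":87,"linear":[0,20,35],"twist":0},{"claw":87,"linear":[0,20,35],"twist":0},{"claw":87,"linear":[0,0,0],"twist":0},{"claw":87,"linear":[0,0,0],"twist":0},{"claw":87,"linear":[0,0,0],"twist":0}]'
python3 - <<'E'
from seg import *
from go import go
c=cam('wrist'); im,d=snapshot('wrist'); save('w11',im); np.savez('w11.npz',im=im,d=d); P=cloud(d,c)
go(.6,0,.2)
im2,d2=snapshot('side'); save('side4',im2); 
O=np.array([.6174,0]); y0=np.array([.1097,.994]); x0=np.array([.994,-.1097])
B=np.stack([(P[...,:2]-O)@x0,(P[...,:2]-O)@y0,P[...,2]],-1)
hsv=cv2.cvtColor(im,cv2.COLOR_RGB2HSV)
m=(hsv[...,0]<16)&(hsv[...,1]>215)&(hsv[...,2]>90)&(d>0)&(B[...,2]>.05)&(B[...,2]<.1); q=B[m]
print('pot',len(q),np.round(q.min(0),3),np.round(q.max(0),3))
for k in ('stop_grip','sugar_pot','tile2'): print(k,[(b,np.round(onz(b['xy'],.0605,c),3)) for b in boxes_of('wrist',k)])
E
```

```text
clock: 46.8
tool_pos: [0.6017, -0.1315, 0.1212]
orientation: [97.5, 89.8, -178.9]
force: [1.0, 0.3, -0.5]
opening: 0.0868
clock: 47.63
tool_pos: [0.5506, 0.0306, 0.2322]
orientation: [-74.4, 90.0, 9.3]
force: [-0.8, -0.1, -0.1]
opening: 0.0871
t 47.68 tcp [550.8  29.9 231.9] jaw 173.6 j6 -29.8 down [ 0. -0. -1.] op 86.8 F [-0.4 -1.  -0. ]
 twist rad 0.0 then linear [ 32.  -52.2 -24.3]
pot 2523 [-0.03  -0.143  0.05 ] [ 0.027 -0.102  0.093]
stop_grip [({'xy': [243.5, 195.2], 'confidence': 0.84}, array([ 0.609, -0.003,  0.06 ]))]
sugar_pot [({'xy': [223.9, 27.7], 'confidence': 0.92}, array([ 0.604, -0.126,  0.06 ]))]
tile2 [({'xy': [240.5, 129.1], 'confidence': 0.91}, array([ 0.603, -0.054,  0.06 ])), ({'xy': [556.6, 19.7], 'confidence': 0.86}, array([ 0.361, -0.104,  0.06 ])), ({'xy': [247.9, 72.6], 'confidence': 0.78}, array([ 0.591, -0.094,  0.06 ]))]
```

View pics/w11.png

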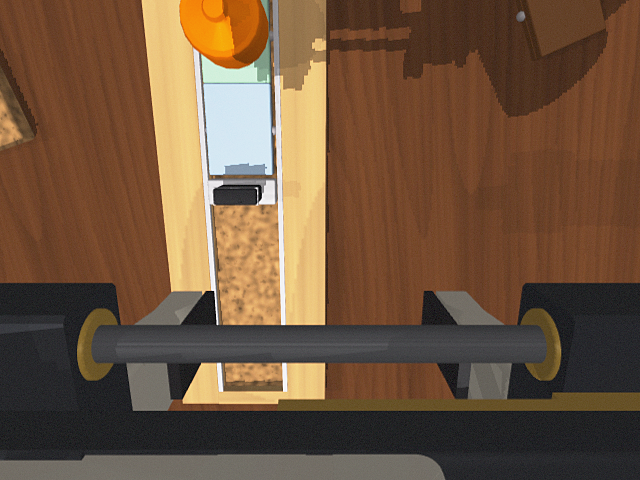

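The row is closed, the stop is just behind blue (gap near rows 174-181), and the pot stands on mint at (223,28). I've used up the picture views, so I'll measure the gap from the pixels instead.

Run:
```python
from seg import *
c=cam('wrist'); f=np.load('w11.npz'); im=f['im']; hsv=cv2.cvtColor(im,cv2.COLOR_RGB2HSV)
O=np.array([.6174,0]); y0=np.array([.1097,.994]); x0=np.array([.994,-.1097])
for u in (218,268): print(u,[(r,*map(int,hsv[r,u])) for r in range(168,186)])
b=lambda uv,z: np.round(1000*(onz(uv,z,c)[:2]-O)@y0,1)
for r in (172,174,176,178,180,182): print(r,'z28.5',b((218,r),.0285),'z11.5',b((218,r),.0115))
print('seam 83:',b((240,83),.0285),'gripTop 185/205',b((236,186),.0605))
# pot: knob and overall from image
m=(hsv[...,0]<16)&(hsv[...,1]>215)&(hsv[...,2]>90); P=cloud(f['d'],c)
B=np.stack([(P[...,:2]-O)@x0,(P[...,:2]-O)@y0,P[...,2]],-1)
k=m&(B[...,2]>.0875)&(B[...,2]<.097); print('knob',k.sum(),B[k].mean(0))
s=m&(B[...,2]>.055)&(B[...,2]<.075); print('body',cv2.minEnclosingCircle((B[s][:,:2]*1000).astype(np.float32)))
```

```text
218 [(168, 100, 31, 243), (169, 101, 30, 243), (170, 102, 33, 243), (171, 102, 31, 243), (172, 101, 28, 244), (173, 101, 31, 251), (174, 105, 61, 239), (175, 13, 69, 85), (176, 17, 160, 89), (177, 14, 116, 97), (178, 8, 48, 95), (179, 120, 11, 114), (180, 165, 9, 179), (181, 165, 2, 230), (182, 150, 2, 236), (183, 135, 2, 234), (184, 165, 4, 234), (185, 150, 2, 240)]
268 [(168, 100, 28, 244), (169, 100, 28, 243), (170, 100, 28, 243), (171, 101, 30, 243), (172, 102, 28, 245), (173, 100, 29, 251), (174, 104, 60, 241), (175, 15, 104, 110), (176, 15, 154, 109), (177, 16, 114, 96), (178, 13, 43, 95), (179, 114, 10, 122), (180, 150, 6, 184), (181, 135, 2, 233), (182, 150, 2, 233), (183, 135, 2, 231), (184, 160, 3, 230), (185, 150, 2, 229)]
172 z28.5 -21.5 z11.5 -20.2
174 z28.5 -19.8 z11.5 -18.4
176 z28.5 -18.0 z11.5 -16.6
178 z28.5 -16.3 z11.5 -14.8
180 z28.5 -14.5 z11.5 -12.9
182 z28.5 -12.8 z11.5 -11.1
seam 83: -94.4 gripTop 185/205 -12.7
knob 180 [-0.00222545 -0.13027675  0.08954076]
body ((-1.518496036529541, -132.68450927734375), 29.15298843383789)
```

```bash
python3 -c "
from plant import *
print(close_job()); print(get_obs()['clock'])"
```

```text
the job is handed in; nothing more can be done
None
the job is handed in; nothing more can be done
```

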